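Load the relay case, fit its shield and drive the lock screw

TASK

Load every yellow relay on the bench into the low-walled bay of the aluminium case, and draw the tall blue shield out of the stack leaning on the little wall, without toppling the grey and white panels, and stand it upright, fully down in the case's slot. Then lock the shield: lift the red driver from its holder, seat it square and on the axis of the brass screw before the first turn, turn the screw clockwise until it is fully home, using only the driver and keeping it square, and put the driver back upright in its holder. Leave the blue bottle and the glass jar standing where they are.

Things in the scene. Friction and masses are not known exactly. Their poses are not given: they have to be found in the camera images.
- relay_1_mid (a point): Centre of a loose relay: a yellow plastic block on a black foot, 36 x 36 mm square, 44 mm tall, 90 g, standing upright on the bench; its z axis points up, x and y are square to its sides. Two to four relays are present.
- relay_2_mid (a point): Centre of a loose relay: a yellow plastic block on a black foot, 36 x 36 mm square, 44 mm tall, 90 g, standing upright on the bench; its z axis points up, x and y are square to its sides. Two to four relays are present.
- relay_3_mid (a point): Centre of a loose relay: a yellow plastic block on a black foot, 36 x 36 mm square, 44 mm tall, 90 g, standing upright on the bench; its z axis points up, x and y are square to its sides. Two to four relays are present.
- relay_4_mid (a point): Centre of a loose relay: a yellow plastic block on a black foot, 36 x 36 mm square, 44 mm tall, 90 g, standing upright on the bench; its z axis points up, x and y are square to its sides. Two to four relays are present.
- bay (a point): Centre of the floor of the case's bay (fixed), 6 mm above the bench; inside, 124 mm along x and 110 mm along y (axes of the case, z up). Three sides have 5 mm walls, 12 mm tall above the floor; the +y side is the slot's fence, 40 mm tall. Four relays fit standing two by two.
- slot (a point): Centre of the fixed slot's floor, 6 mm above the bench, 68.5 mm from the bay centre along the case's +y; axes of the case, z up. The slot is 116 mm long (x), 15 mm wide (y), open at the top, about 40 mm deep with a flared top, between the aluminium fence (-y, bay side) and the blue jaw (+y); cheeks close its ends. Turning the screw moves the jaw 5 mm towards the fence.
- shield_mid (a point): Centre of the loose shield, the tall blue panel with black louvres: 100 mm along x, 8 mm thick along y, 130 mm tall along z (z to its top edge), 160 g. It starts anywhere in the face-to-face stack that leans 0.21 rad from upright, tops towards its own +y, on a white wall 70 mm tall, feet on rubber 3 mm above the bench, behind a rubber lip 9 mm tall. Its upper 45 mm stick out above the other panels.
- spare_1_mid (a point): Centre of a spare panel, grey or white, 100 x 8 x 85 mm (x, y, z as for the shield), 120 g, leaning in the same stack. It must stay there.
- spare_2_mid (a point): Centre of a spare panel, grey or white, 100 x 8 x 85 mm (x, y, z as for the shield), 120 g, leaning in the same stack. It must stay there.
- spare_3_mid (a point): Centre of a spare panel, grey or white, 100 x 8 x 85 mm (x, y, z as for the shield), 120 g, leaning in the same stack. It must stay there.
- driver_grip (a point): Point on the axis of the loose red driver, 98 mm above its lower end, the place to grip. The handle is a red bar of square section 28 x 28 mm (sides square to x and y), 60 to 130 mm above the lower end; z points up the driver. 220 g. Below: a 14 mm shaft, then a steel socket 26 x 26 mm, 34 mm long.
- driver_mouth (a point): Centre of the driver's open lower end, the mouth of its square socket: 18.2 mm across, 17 mm deep, flared 2.5 mm at the rim, sides square to x and y, so that it fits the screw in any of four quarter turns. z points up along the driver's axis.
- holder_well (a point): Centre of the floor of the driver's holder (fixed): a black open box 50 x 50 mm, 42 mm tall, with a well 38 x 38 mm and its floor 6 mm above the bench. The driver stands upright in it with its mouth on that floor.
- screw_head (a point): Centre of the top of the brass lock screw's square head, 16 x 16 mm, 15 mm tall, on a dark flange 28 mm across; axis vertical, z up, x and y square to the head's sides and turning with it. 72 mm above the bench, sinking 6 mm by the time the screw is home; 68.5 mm from the slot centre along the case's +y. A seated driver's mouth is 15 mm below this point.
- screw (a joint): Angle of the lock screw in rad: about 0 to 0.25 at the start, growing as it is turned clockwise seen from above, against a stop at 7.85 (fully home, 1 1/4 turns). It stays where it is left; friction about 0.12 N m.
- flux_bottle: Bystander: blue bottle, 44 mm across, 110 mm tall; origin at the centre of its underside, z up.
- screw_jar: Bystander: glass jar, 54 mm across, 55 mm tall; origin at the centre of its underside, z up.
- driver: The red driver as a whole; origin at its mouth.
Things that resemble listed ones, but are neither listed nor needed, are in the scene too. Leave any purple look-alike of the part that bears shield_mid alone.

How it is judged:
On the way, in this order (a step that is already met when the one before it is completed fails the run):
1. every relay is in the bay and the shield stands fully down in the slot, in either order (x of relay_1_mid in the frame of bay between -0.055 and 0.055 m and y of relay_1_mid in the frame of bay between -0.05 and 0.05 m and z of relay_1_mid in the frame of bay between 0.005 and 0.034 m and x of relay_2_mid in the frame of bay between -0.055 and 0.055 m and y of relay_2_mid in the frame of bay between -0.05 and 0.05 m and z of relay_2_mid in the frame of bay between 0.005 and 0.034 m and x of relay_3_mid in the frame of bay between -0.055 and 0.055 m and y of relay_3_mid in the frame of bay between -0.05 and 0.05 m and z of relay_3_mid in the frame of bay between 0.005 and 0.034 m and x of relay_4_mid in the frame of bay between -0.055 and 0.055 m and y of relay_4_mid in the frame of bay between -0.05 and 0.05 m and z of relay_4_mid in the frame of bay between 0.005 and 0.034 m and x of shield_mid in the frame of slot between -0.015 and 0.015 m and y of shield_mid in the frame of slot between -0.02 and 0.02 m and z of shield_mid in the frame of slot between 0.055 and 0.071 m and angle between shield_mid's own z axis and vertical below 0.2 rad), for 0.3 s.
2. the driver is seated square on the screw's axis before the first turn (horizontal distance between driver_mouth and screw_head below 0.004 m and z of driver_mouth in the frame of screw_head below -0.009 m and angle between the z axis of driver_mouth and the z axis of screw_head, either way round below 0.1 rad and value of joint screw below 0.45 rad), for 0.2 s.
3. the screw is turned fully home with the driver (value of joint screw above 7.5 rad), for 0.2 s.
At the end, for the whole second after the job is handed in: All relays lie on the bay floor (centres within 55 x 50 mm of its centre); shield down in the slot, within 0.2 rad of upright; screw above 7.5 rad; driver at rest in its holder (18 mm, tilt under 0.3 rad); spare panels within 50 mm of their start, under 0.6 rad from upright (all of step 1 and distance of each of spare_1_mid, spare_2_mid, spare_3_mid from where it was at the start of the episode below 0.05 m and angle between each of spare_1_mid, spare_2_mid, spare_3_mid's own z axis and vertical below 0.6 rad and value of joint screw above 7.5 rad and horizontal distance between driver_mouth and holder_well below 0.018 m and z of driver_mouth in the frame of holder_well below 0.008 m and angle between driver_mouth's own z axis and vertical below 0.3 rad and linear speed of driver below 0.03 m/s); the robot touches nothing.
It fails at once if the screw is turned with the driver more than 0.17 rad out of square (velocity of joint screw above 0.5 rad/s and value of joint screw above 0.5 rad and angle between the z axis of driver_mouth and the z axis of screw_head, either way round above 0.17 rad).
It fails at once if the screw is turned by anything but the seated driver (velocity of joint screw above 0.5 rad/s and value of joint screw above 0.5 rad and distance between driver_mouth and screw_head above 0.025 m).
It fails at once if a spare panel is toppled or dragged more than 60 mm (distance of any of spare_1_mid, spare_2_mid, spare_3_mid from where it was at the start of the episode above 0.06 m or angle between any of spare_1_mid, spare_2_mid, spare_3_mid's own z axis and vertical above 0.8 rad).
It fails at once if the bottle or the jar is tipped or pushed more than 40 mm (angle between any of flux_bottle, screw_jar's own z axis and vertical above 0.4 rad or distance of any of flux_bottle, screw_jar from where it was at the start of the episode above 0.04 m).
Of relay_1, relay_2, relay_3, relay_4 only 2 to 4 are there at a start; the rules pass over those that are not, and their reading is None.
At some moment in a run one of relay_1, relay_2, relay_3, relay_4 may be knocked a few centimetres aside while the robot is not near it.
It also fails if it takes over 208 s, if anything falls off the work surface, if the arm or the gripper's body presses on something with over 40 N, if the wrist force passes 120 N, or if a joint passes its speed limit or range.

ROBOT

A 7-joint arm with a two-finger parallel gripper is mounted at the origin on the work surface. World frame = base frame: x ahead of the robot, y to its left, z up, the work surface at z = 0. Lengths are in m, angles in rad, forces in N, time in s.
With the tool pointing down it reaches from about 0.4 to 0.875 m from the base axis. Payload 6.5 kg.
Tool frame: the origin (TCP) lies on the centre line of the jaws, within the pads' length; the fingertips stand r.tips_ahead ahead of it and the grasp point (between the pads) lies 8 mm behind it (r.tips_ahead is the distance from the TCP to the fingertips, in m); z points along the fingers, y is the line along which they close (so a half turn about z gives the same grasp; the last joint's range is limited). The gripper opens to 85 mm and grips with 20 to 120 N. Pads are 22 mm wide; open, the fingers measure 114 mm over their backs; the gripper's body (76 mm by 85 mm) begins 54 mm behind the grasp point. The pads swing forward as they close: fully open they stand 13 mm farther back than shut.
Start: joints at [-1.365, 0.536, -0.004, 1.538, 0.003, 1.067, -0.071], TCP at [0.174, 0.626, 0.216] pointing down, gripper open.
Joint ranges: [-2.7, 2.7], [-0.37, 2.16], [-1.27, 1.26], [0.24, 2.4], [-1.31, 4.45], [0.19, 1.91], [-2.76, 2.76]. Speed limits (rad/s): [2.39, 2.39, 3.14, 3.14, 3.14, 3.14, 3.14].

INTERFACE

Orientations are given as a unit quaternion [x, y, z, w].
In Python, from cell import r gives the robot as it stands.
- The arm moves only by the tool jog_arm, never from a script. Its argument "targets" is a list that holds one entry, the list of rows, each a list of 6 numbers: the shift along the tool's x, y, z in units of 4 cm (1.0 is 4 cm), then the turn, a rotation vector about the tool's x, y, z in units of 0.12 rad (1.0 is 0.12 rad). A call has 1 to 12 rows; each row shifts and turns the commanded pose from where the row before left it, along the tool's axes as they then stand; what a row does not reach is not made up. A row lasts 1/10 s, in which the tool goes at most 50 mm and 8.59 degrees, less where a joint would pass 70% of its speed; a pose out of reach is approached as far as the arm can. A call with a number of a shift or a turn outside -1 to 1 is refused whole. A call with a gripper value outside its range is refused whole. "claw" is the closure, from 0 (fully open) to 1 (shut), set as the call begins (left out, the last holds). The fingers move at their own pace and stop on an object; "newtons" is the grip in N (left out, the last holds). Time passes only in rows, so rows that do not move let the fingers close. It gives the time, the measured TCP pose, the force, the opening and the grip force at its end, in the units of the state.
- r.read_state(): the state, without advancing time (a new reading comes with each control period).
- r.camera(name): name is "scene" or "side" or "wrist"; returns the picture (480x640x3 uint8, red, green, blue); there is no depth.
- r.get_calibration(name): a dict with "fx", "fy", "cx", "cy" (pixels), "cam_to_world" (4x4, takes a point from camera to world coordinates). Camera axes: x right, y down, z forward; pixel columns grow to the right and rows downward; lengths in m; the calibration is good to about 2 mm. The wrist camera is an equidistant fisheye: a pixel r from the principal point sees the ray r / f radians off the axis. A picture is of the moment at which its call begins: read the wrist's pose just before it. get_calibration takes no time and is no camera call; for the wrist camera it gives the pose at the moment of the call.
- r.hand_in(): hands the job in; it is judged then, once.
The state is a dict: "time_s": time; "joint_pos": joint angles; "joint_velocities": joint speeds; "joint_efforts": joint torques, N m; "tool_pos": TCP position; "ee_rot": TCP orientation; "force": force on the tool from outside, world axes, zero at the start; "torque": the same for the moment, N m; "width": finger opening in m; "finger_force": force on a finger pad.
Only numpy, scipy, OpenCV 4.12 (cv2) and the standard library are available. Lean on these libraries where they do the work, as an engineer would, in place of code of your own. Each camera call takes 0.05 s, during which the arm holds its last target. There are 200 camera calls.

## Working session

There is one attempt and no reset: what is moved stays moved. The work goes in short steps, Python scripts to look and compute and a tool call to move; the robot and the scene stay as the last step left them, time stands still between calls to the robot, and variables do not carry over. Pictures are saved under pics/ and viewed, at most 14 in all, crops included, and the job is handed in when it is done.

Besides the shell and the picture viewer there is one more tool, called after "Emit:" as name(argument=value, ...), one argument or row to a line, values as JSON. jog_arm: Moves the arm, as the interface text tells. Its arguments: {"type":"object","properties":{"targets":{"type":"array"},"claw":{"type":"number"},"newtons":{"type":"number"}},"required":["targets"]}

```bash
mkdir -p pics; ls; python3 - <<'E'
from cell import r
import cv2
print(r.read_state(), r.tips_ahead)
for n in ("scene","side","wrist"):
    print(n,r.get_calibration(n)); cv2.imwrite(f"pics/{n}0.png",r.camera(n)[:,:,::-1])
E
```

```text
pics
{'time_s': 0.0, 'joint_pos': array([-1.36518229,  0.53717716, -0.00438838,  1.53889102,  0.00260319,
        1.06731203, -0.07117419]), 'joint_velocities': array([-3.56898865e-04,  5.96396542e-04,  1.94073656e-04,  3.39505818e-04,
       -3.61644545e-05,  4.08272290e-05, -2.17860543e-03]), 'joint_efforts': array([-3.51013914e-04, -5.83418012e+01,  1.04823969e+00, -2.59099424e+01,
        1.22663469e-02,  9.63668630e-03, -2.80442941e-05]), 'tool_pos': array([0.17438241, 0.62547116, 0.21499951]), 'ee_rot': array([ 1.35461153e-01,  9.90782258e-01, -8.90144845e-04, -4.14792109e-05]), 'force': array([ 0.04902378, -0.53772906,  0.4613508 ]), 'torque': array([-0.01229002, -0.01546212, -0.03399301]), 'finger_force': 0.0, 'width': 0.08516178060551421} 0.011
scene {'fx': 456.8416309809935, 'fy': 456.8416309809935, 'cx': 321.12968132421867, 'cy': 241.54412170419724, 'cam_to_world': array([[-0.76026045,  0.45207999, -0.46650587,  1.09097949],
       [ 0.64937642,  0.54847897, -0.52676473,  0.8021017 ],
       [ 0.01772886, -0.7034163 , -0.71055696,  0.93183938],
       [ 0.        ,  0.        ,  0.        ,  1.        ]])}
side {'fx': 472.871195051848, 'fy': 472.871195051848, 'cx': 320.75042061294647, 'cy': 233.10514501075494, 'cam_to_world': array([[ 0.99794367, -0.03331982,  0.05475599,  0.46731839],
       [-0.06352971, -0.62758036,  0.77595546, -0.72407018],
       [ 0.00850909, -0.77783847, -0.62840664,  0.81932038],
       [ 0.        ,  0.        ,  0.        ,  1.        ]])}
wrist {'fx': 371.64829954431775, 'fy': 371.64829954431775, 'cx': 324.7631966519602, 'cy': 238.21174735217267, 'cam_to_world': array([[ 0.26962291,  0.92939234,  0.25205826,  0.11002996],
       [ 0.96296455, -0.25976976, -0.07224235,  0.64256068],
       [-0.00166438,  0.26220136, -0.96501175,  0.37351849],
       [ 0.        ,  0.        ,  0.        ,  1.        ]])}
```

View pics/scene0.png

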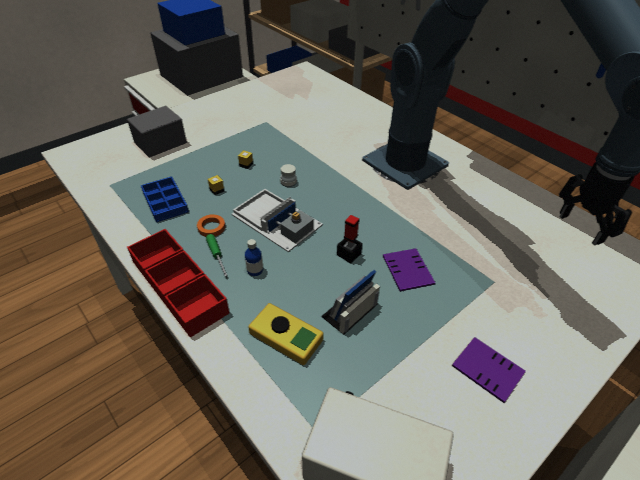

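View pics/side0.png

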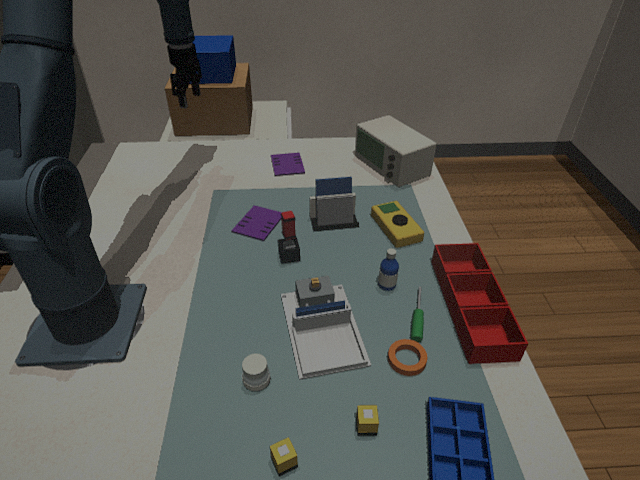

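The scene shows two relays (scene (246,159), (216,184); side (368,419), (285,455)). The case is at scene (278,218), the driver at (350,238), the stack at (352,300), the bottle at (254,258) and the jar at (288,175). The two purple panels at scene (408,268) and (489,368) are look-alikes. I'll confirm the details in one enlarged montage.

```bash
cat > h.py <<'E'
import numpy as np, cv2
from cell import r
S=cv2.imread
def ray(n,u,v,c=None):
    c=c or r.get_calibration(n); M=c["cam_to_world"]
    x,y=(u-c["cx"])/c["fx"],(v-c["cy"])/c["fy"]
    if n=="wrist":
        t=np.hypot(x,y); d=np.array([x/t*np.sin(t),y/t*np.sin(t),np.cos(t)]) if t>0 else np.array([0,0,1.])
    else: d=np.array([x,y,1.])
    d=M[:3,:3]@d; return M[:3,3],d/np.linalg.norm(d)
def onz(n,u,v,z,c=None):
    o,d=ray(n,u,v,c); return o+d*(z-o[2])/d[2]
def proj(n,p,c=None):
    c=c or r.get_calibration(n); M=c["cam_to_world"]; q=M[:3,:3].T@(np.asarray(p)-M[:3,3])
    if n=="wrist":
        rr=np.hypot(q[0],q[1]); t=np.arctan2(rr,q[2]); return c["cx"]+c["fx"]*t*q[0]/rr, c["cy"]+c["fy"]*t*q[1]/rr
    return c["cx"]+c["fx"]*q[0]/q[2], c["cy"]+c["fy"]*q[1]/q[2]
def tri(a,b):
    (o1,d1),(o2,d2)=a,b; A=np.stack([d1,-d2],1); s=np.linalg.lstsq(A,o2-o1,rcond=None)[0]
    p,q=o1+s[0]*d1,o2+s[1]*d2; return (p+q)/2,np.linalg.norm(p-q)
def crop(im,x,y,w,h,k): return cv2.resize(im[y:y+h,x:x+w],None,fx=k,fy=k,interpolation=cv2.INTER_CUBIC)
E
python3 - <<'E'
from h import *
a=S("pics/scene0.png");b=S("pics/side0.png")
m=np.vstack([np.hstack([crop(a,225,175,100,75,4),crop(a,310,210,100,125,4)[:300]]),np.hstack([crop(b,265,255,120,90,400/120)[:300],crop(b,270,170,100,75,4)])])
# scene stack lower part
m[0:300,400:800]=crop(a,310,250,100,75,4)
cv2.imwrite("pics/m0.png",m)
for z in (0.0,0.044):
  print(z,onz("scene",246,157,z),onz("scene",216,183,z),onz("side",368,412,z),onz("side",284,448,z))
print(onz("side",289,213,.13),onz("scene",352,219,.13))
E
```

```text
0.0 [ 4.11800929e-01 -3.72185942e-01 -1.11022302e-16] [ 0.56949297 -0.31177155  0.        ] [ 0.59340894 -0.25106416  0.        ] [ 0.43567819 -0.31072951  0.        ]
0.044 [ 0.44387068 -0.31673791  0.044     ] [ 0.59411675 -0.2591762   0.044     ] [ 0.58663749 -0.27646603  0.044     ] [ 0.43737737 -0.33292716  0.044     ]
[0.454787   0.20932356 0.13      ] [0.4489484  0.19600937 0.13      ]
```

View pics/m0.png

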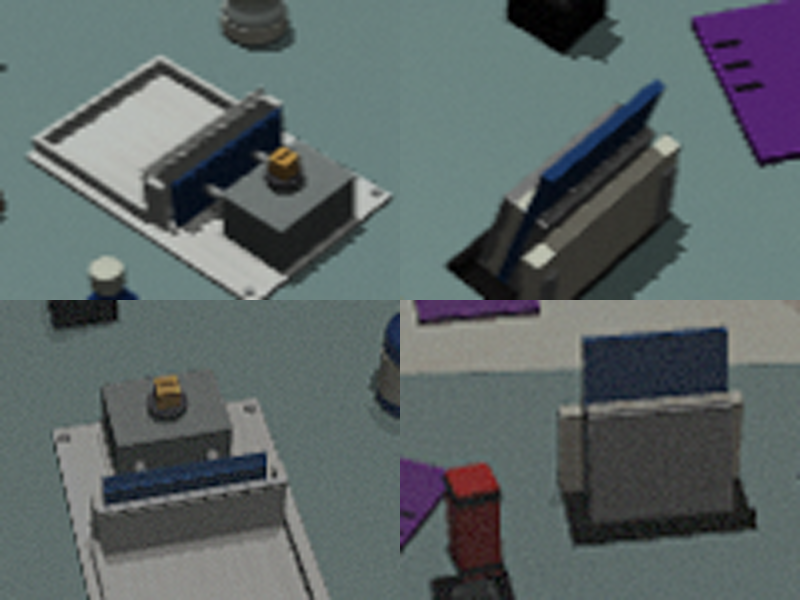

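The montage shows the case with its brass head at scene (296,215) and side (315,281). The fence and blue jaw sit on the bay side of it. In the stack, the tall blue panel at scene (462,278) and side (334,186) stands between grey and white panels and leans toward +y, so it is the shield. Both flat purple panels are decoys. Next: rough positions, then a wrist view.

```bash
cat >> h.py <<'E'
from scipy.spatial.transform import Rotation as R
def st():
    s=r.read_state(); return s["tool_pos"],R.from_quat(s["ee_rot"]),s
def plan(pos=None,yaw=None,tilt=None,Rt=None):
    """target: yaw = world azimuth of tool y, tool down. prints turn rotvec (units .12) in tool frame & the shift in units of 4cm in the CURRENT tool frame and in the TARGET tool frame"""
    p,q,s=st(); 
    if Rt is None and yaw is not None:
        y=np.array([np.cos(yaw),np.sin(yaw),0]); z=np.array([0,0,-1.]); Rt=R.from_matrix(np.stack([np.cross(y,z),y,z],1))
    if Rt is None: Rt=q
    print("t %.2f"%s["time_s"],"p",p.round(4),"yaw_y %.3f"%np.arctan2(*q.as_matrix()[[1,0],1]),"zax",q.as_matrix()[:,2].round(4),"j",s["joint_pos"].round(2))
    print("turn/.12",((q.inv()*Rt).as_rotvec()/.12).round(2))
    if pos is not None: print("shift cur",(q.inv().apply(pos-p)/.04).round(2),"tgt",(Rt.inv().apply(pos-p)/.04).round(2))
E
python3 - <<'E'
from h import *
print("screw",tri(ray("side",315,280),ray("scene",296.5,214)))
print("bay",onz("side",331,345,.006))
print("shield top L,R side",tri(ray("side",316,180.5),ray("scene",347,295.5)),tri(ray("side",351.5,177),ray("scene",375.5,271)))
print("holder",onz("side",289,240,.042),onz("scene",349,240,.042))
print("driver top",tri(ray("side",288.5,213),ray("scene",352,219)))
print("bottle cap",tri(ray("side",391,252),ray("scene",251.5,242)),"jar",tri(ray("side",255.5,361),ray("scene",288,168)))
plan([.55,.06,.33],np.pi/2)
E
```

```text
screw (array([0.50839633, 0.03552192, 0.06963205]), np.float64(0.001582580370574044))
bay [ 0.53590824 -0.09719414  0.006     ]
shield top L,R side (array([0.56739545, 0.3606635 , 0.10205111]), np.float64(0.08395394822950612)) (array([0.59067848, 0.36807351, 0.15320171]), np.float64(0.08049503238735185))
holder [0.45185782 0.21197621 0.042     ] [0.44362001 0.1867221  0.042     ]
driver top (array([0.45381093, 0.20075449, 0.13628133]), np.float64(0.0002795729109766273))
bottle cap (array([0.68591562, 0.07914724, 0.10620302]), np.float64(0.00022461916155767364)) jar (array([ 0.38361875, -0.16571154,  0.05690082]), np.float64(0.0004997659777595409))
t 0.15 p [0.1744 0.6257 0.2152] yaw_y 1.299 zax [-2.0e-04 -1.3e-03 -1.0e+00] j [-1.37  0.54 -0.    1.54  0.    1.07 -0.07]
turn/.12 [-0.01 -0.   -2.26]
shift cur [-12.84 -11.11  -2.85] tgt [ -9.39 -14.14  -2.87]
```

Emit:
jog_arm(
  targets=[
    [[0, 0, -0.7, 0, 0, -0.8], [0, 0, -0.7, 0, 0, -0.8], [0, 0, -0.7, 0, 0, -0.66], [-0.5, -0.7, -0.05, 0, 0, 0], [-0.5, -0.7, -0.05, 0, 0, 0], [-0.5, -0.7, -0.05, 0, 0, 0], [-0.5, -0.7, -0.05, 0, 0, 0], [-0.5, -0.7, -0.05, 0, 0, 0], [-0.5, -0.7, -0.05, 0, 0, 0], [-0.5, -0.7, -0.05, 0, 0, 0], [-0.5, -0.7, -0.05, 0, 0, 0], [-0.5, -0.7, -0.05, 0, 0, 0]],
  ],
  claw=0,
)

```text
time_s: 1.35
tool_pos: [0.3549, 0.3726, 0.3178]
ee_rot: [0.0, 1.0, -0.0, -0.0]
force: [0.1, 0.4, -0.4]
width: 0.0855
finger_force: 0.0
```

Emit:
jog_arm(
  targets=[
    [[-0.5, -0.7, -0.05, 0, 0, 0], [-0.5, -0.7, -0.05, 0, 0, 0], [-0.5, -0.7, -0.05, 0, 0, 0], [-0.5, -0.7, -0.05, 0, 0, 0], [-0.5, -0.7, -0.05, 0, 0, 0], [-0.5, -0.7, -0.05, 0, 0, 0], [-0.5, -0.7, -0.05, 0, 0, 0], [-0.5, -0.7, -0.05, 0, 0, 0], [-0.5, -0.7, 0, 0, 0, 0], [-0.5, -0.7, 0, 0, 0, 0], [-0.5, -0.7, 0, 0, 0, 0], [0, 0, 0, 0, 0, 0]],
  ],
)

```text
time_s: 2.55
tool_pos: [0.5759, 0.0602, 0.3336]
ee_rot: [0.004, 1.0, -0.002, 0.0]
force: [0.9, -0.6, 0.3]
width: 0.0855
finger_force: 0.0
```

```bash
python3 - <<'E'
from h import *
import pickle
c=r.get_calibration("wrist"); im=r.camera("wrist")[:,:,::-1]; cv2.imwrite("pics/w1.png",im); pickle.dump(c,open("w1.pkl","wb"))
plan([.57,.06,.33],np.pi/2)
cv2.imwrite("pics/w1b.png",cv2.resize(im,(800,600)))
E
```

```text
t 2.60 p [0.5747 0.0633 0.3335] yaw_y 1.566 zax [-4.0e-04 -1.3e-03 -1.0e+00] j [-0.42  0.32  0.3   1.6  -0.1   1.24  1.47]
turn/.12 [-0.01 -0.   -0.04]
shift cur [ 0.12 -0.08  0.09] tgt [ 0.12 -0.08  0.09]
```

View pics/w1b.png

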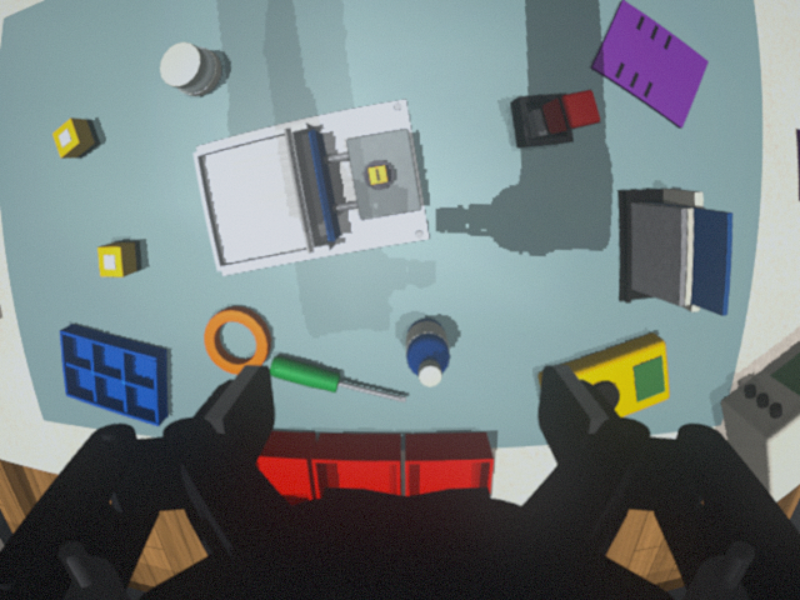

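The wrist view (at 800x600) shows the relays' white labels at (66,138) and (114,261), the screw head at (377,174) and the case corners at (195,150), (401,98), (429,238), (222,274). The holder is at (545,122), and the shield's top edge runs from (730,212) to (726,312). Only two relays are present. Now refining positions.

```bash
python3 - <<'E'
from h import *
import pickle
c=pickle.load(open("w1.pkl","rb")); im=S("pics/w1.png"); hsv=cv2.cvtColor(im,cv2.COLOR_BGR2HSV)
W=lambda u,v,z: onz("wrist",u*.8,v*.8,z,c)
for n,u,v,z in [("c1",195,150,.006),("c2",401,98,.006),("c3",429,238,.006),("c4",222,274,.006),("screw",377,174,.072),("relA",66,138,.044),("relB",114,261,.044),("hol",545,122,.042),("drvtop",585,107,.136),("shTopA",731,212,.13),("shTopB",726,313,.13)]:
    print(n,W(u,v,z).round(4))
# screw refined
m=cv2.inRange(hsv,(15,90,90),(35,255,255)); n,l,s,ce=cv2.connectedComponentsWithStats(m)
for i in range(1,n):
    if s[i,4]>30:
        cn=cv2.findContours((l==i).astype(np.uint8),0,2)[0][0]; print(s[i],ce[i].round(1),cv2.minAreaRect(cn), onz("wrist",*ce[i],.044,c).round(4),onz("wrist",*ce[i],.072,c).round(4))
E
```

```text
c1 [ 0.47   -0.1744  0.006 ]
c2 [0.4284 0.0543 0.006 ]
c3 [0.5762 0.0823 0.006 ]
c4 [ 0.6117 -0.1504  0.006 ]
screw [0.5083 0.0329 0.072 ]
relA [ 0.4359 -0.3343  0.044 ]
relB [ 0.585  -0.2729  0.044 ]
hol [0.4542 0.1954 0.042 ]
drvtop [0.4508 0.2011 0.136 ]
shTopA [0.5277 0.36   0.13  ]
shTopB [0.6255 0.3695 0.13  ]
[ 42  95  23  31 333] [ 53.2 110.2] ((52.759124755859375, 110.08757781982422), (26.82682991027832, 19.479354858398438), 70.01689147949219) [ 0.4357 -0.3335  0.044 ] [ 0.4403 -0.3088  0.072 ]
[294 132  17  16 194] [301.9 139.5] ((301.9324035644531, 139.5946044921875), (13.97391414642334, 14.79590892791748), 80.53767395019531) [0.5086 0.0315 0.044 ] [0.5087 0.0333 0.072 ]
[ 78 196  23  26 383] [ 88.9 208.2] ((89.0, 208.5), (25.0, 22.0), 90.0) [ 0.5839 -0.2771  0.044 ] [ 0.5792 -0.256   0.072 ]
[164 248  49  51 861] [188.1 271. ] ((187.84764099121094, 271.9156799316406), (49.87822341918945, 46.23390579223633), 67.61986541748047) [ 0.6753 -0.127   0.044 ] [ 0.6649 -0.1153  0.072 ]
[ 458  270   78   64 2007] [501.6 300. ] ((501.72265625, 305.0262756347656), (50.781883239746094
[... 332 characters left out ...]
387.82354736328125), (28.134132385253906, 24.01102638244629), 14.03624439239502) [ 0.9351 -0.5437  0.044 ] [ 0.9085 -0.5059  0.072 ]
[623 388  17  27 196] [632.2 401.4] ((634.6989135742188, 401.2447814941406), (15.134221076965332, 23.380430221557617), 50.90614318847656) [1.0057 0.7251 0.044 ] [0.9747 0.6836 0.072 ]
[ 485  407   60   60 2101] [514.5 438.1] ((521.9815063476562, 437.3850402832031), (60.966217041015625, 50.25404739379883), 27.758541107177734) [1.0231 0.4105 0.044 ] [0.9909 0.3886 0.072 ]
[ 105  408   61   61 2150] [134.6 439. ] ((127.06133270263672, 437.9103698730469), (49.63270568847656, 63.91060256958008), 60.945396423339844) [ 1.0222 -0.3064  0.044 ] [ 0.9901 -0.2835  0.072 ]
```

Emit:
jog_arm(
  targets=[
    [[0.1, -0.83, 0.25, 0, 0, 0], [0.1, -0.83, 0.25, 0, 0, 0], [0.1, -0.83, 0.25, 0, 0, 0], [0.1, -0.83, 0.25, 0, 0, 0], [0.1, -0.83, 0.25, 0, 0, 0], [0.1, -0.83, 0.25, 0, 0, 0], [0.1, -0.83, 0.25, 0, 0, 0], [0.1, -0.83, 0.25, 0, 0, 0], [0.1, -0.83, 0.25, 0, 0, 0], [0.1, -0.83, 0.25, 0, 0, 0], [0.1, -0.83, 0.25, 0, 0, 0], [0, 0, 0, 0, 0, 0]],
  ],
)

```text
time_s: 3.8
tool_pos: [0.5274, -0.303, 0.2225]
ee_rot: [0.003, 1.0, -0.001, -0.001]
force: [-0.3, -0.5, -0.3]
width: 0.0854
finger_force: 0.0
```

```bash
cat >> h.py <<'E'
def relays(save):
    c=r.get_calibration("wrist"); im=r.camera("wrist")[:,:,::-1].copy(); cv2.imwrite(save,im)
    hsv=cv2.cvtColor(im,cv2.COLOR_BGR2HSV); m=cv2.inRange(hsv,(18,80,150),(38,255,255))
    n,l,s,ce=cv2.connectedComponentsWithStats(m)
    for i in range(1,n):
        if s[i,4]>200 and s[i,1]+s[i,3]<330:
            cn=cv2.convexHull(max(cv2.findContours((l==i).astype(np.uint8),0,2)[0],key=len))
            pts=np.array([onz("wrist",*p[0],.044,c)[:2]*1000 for p in cn],np.float32); q=cv2.minAreaRect(pts)
            print(ce[i].round(0),"centre",np.round(q[0],1),"size",np.round(q[1],1),"ang",round(q[2],1))
    return im
E
python3 - <<'E'
from h import *
im=relays("pics/w2.png"); plan()
cv2.imwrite("pics/w2b.png",im[:330])
E
```

```text
[288. 113.] centre [ 435.4 -336.4] size [35.  35.1] ang 23.3
[350. 272.] centre [ 585.5 -279.9] size [35.1 35.2] ang 87.4
t 3.85 p [ 0.5288 -0.3001  0.2231] yaw_y 1.567 zax [-1.8e-03  3.0e-04 -1.0e+00] j [ 0.15  0.48  0.41  1.67 -0.21  1.04  2.19]
turn/.12 [0. 0. 0.]
```

View pics/w2b.png

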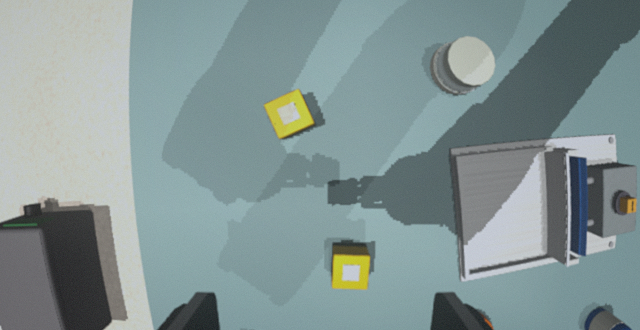

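The view shows relay A at (289,113), rotated, and relay B at (351,270), square. Both top faces measure 35 mm, so the measurements hold. Going for relay B.

Emit:
jog_arm(
  targets=[
    [[0, 0, 0, 0, 0, 0.35], [-0.7, 0.28, 0.3, 0, 0, 0], [-0.69, 0.29, 0.3, 0, 0, 0], [0, 0, 0.6, 0, 0, 0], [0, 0, 0.6, 0, 0, 0], [0, 0, 0.6, 0, 0, 0], [0, 0, 0, 0, 0, 0], [0, 0, 0, 0, 0, 0]],
  ],
  claw=0,
  newtons=40,
)

```text
time_s: 4.65
tool_pos: [0.5872, -0.277, 0.1284]
ee_rot: [0.02, 1.0, 0.001, 0.0]
force: [-0.3, -0.3, -0.1]
width: 0.0851
finger_force: 0.0
```

```bash
python3 - <<'E'
from h import *
plan(np.array([.5855,-.28,.028]),1.525)
E
```

```text
t 4.65 p [ 0.5872 -0.277   0.1284] yaw_y 1.530 zax [ 2.e-04  1.e-03 -1.e+00] j [ 0.12  0.66  0.37  1.62 -0.28  0.91  2.12]
turn/.12 [0.01 0.   0.04]
shift cur [ 0.04 -0.08  2.51] tgt [ 0.04 -0.08  2.51]
```

Emit:
jog_arm(
  targets=[
    [[0.04, -0.08, 0.63, 0, 0, 0], [0, 0, 0.63, 0, 0, 0], [0, 0, 0.63, 0, 0, 0], [0, 0, 0.62, 0, 0, 0], [0, 0, 0, 0, 0, 0]],
  ],
)

```text
time_s: 5.15
tool_pos: [0.5839, -0.2803, 0.0262]
ee_rot: [0.021, 1.0, 0.001, -0.001]
force: [-0.1, -0.0, 0.5]
width: 0.0853
finger_force: 0.0
```

Emit:
jog_arm(
  targets=[
    [[0, 0, 0, 0, 0, 0], [0, 0, 0, 0, 0, 0], [0, 0, 0, 0, 0, 0], [0, 0, 0, 0, 0, 0], [0, 0, 0, 0, 0, 0], [0, 0, 0, 0, 0, 0], [0, 0, 0, 0, 0, 0]],
  ],
  claw=1,
)

```text
time_s: 5.85
tool_pos: [0.587, -0.274, 0.0309]
ee_rot: [0.019, 1.0, 0.006, 0.0]
force: [-8.0, 19.3, 32.8]
width: 0.0001
finger_force: 15.5
```

Emit:
jog_arm(
  targets=[
    [[0, 0, -0.7, 0, 0, 0], [0, 0, -0.7, 0, 0, 0], [0, 0, -0.7, 0, 0, 0], [0, 0, 0, 0, 0, -0.6], [0, 0, 0, 0, 0, -0.6], [0, 0, 0, 0, 0, -0.57], [0, 0, 0, 0, 0, 0]],
  ],
)

```text
time_s: 6.55
tool_pos: [0.5848, -0.2821, 0.112]
ee_rot: [-0.085, 0.996, -0.0, 0.0]
force: [0.2, 0.3, 0.1]
width: 0.0002
finger_force: 0.0
```

```bash
python3 - <<'E'
from h import *
yd=np.array([-.165,.986,0]);xd=np.array([.986,.165,0]);bay=np.array([.5311,-.1016,0])
plan(bay+.030*xd-.005*yd+[0,0,.036],1.737)
print(bay-.03*xd-.005*yd)
E
```

```text
t 6.55 p [ 0.5848 -0.2821  0.112 ] yaw_y 1.741 zax [ 6.e-04  0.e+00 -1.e+00] j [ 0.17  0.67  0.31  1.63 -0.25  0.88  2.32]
turn/.12 [-0.    0.01  0.03]
shift cur [-0.19  4.55  1.9 ] tgt [-0.17  4.55  1.9 ]
[ 0.502345 -0.11148   0.      ]
```

The gripper closed on nothing, so I'm looking.

Emit:
jog_arm(
  targets=[
    [[0.5, 0, -0.7, 0, 0, 0], [0.5, 0, -0.7, 0, 0, 0], [0.5, 0, -0.7, 0, 0, 0], [0, 0, -0.7, 0, 0, 0], [0, 0, 0, 0, 0, 0], [0, 0, 0, 0, 0, 0]],
  ],
  claw=0,
)

```text
time_s: 7.15
tool_pos: [0.526, -0.2921, 0.2241]
ee_rot: [-0.084, 0.996, -0.0, 0.001]
force: [0.0, 0.3, -0.5]
width: 0.0849
finger_force: 0.0
```

```bash
python3 - <<'E'
from h import *
im=relays("pics/w3.png"); plan()
print(r.get_calibration("wrist")["cam_to_world"][:3,3])
b=r.camera("side")[:,:,::-1]
cv2.imwrite("pics/w3b.png",np.hstack([im[:400],crop(b,220,330,160,150,1)[:,:].repeat(1,0) if 0 else cv2.resize(b[330:480,220:380],(160,400))]))
E
```

```text
[294. 107.] centre [ 435.4 -336.4] size [35.1 35.1] ang 23.3
[328. 273.] centre [ 585.4 -280.1] size [35.3 34.9] ang 87.2
t 7.20 p [ 0.5255 -0.2916  0.223 ] yaw_y 1.740 zax [-4.e-04  6.e-04 -1.e+00] j [ 0.17  0.46  0.36  1.68 -0.18  1.03  2.33]
turn/.12 [0. 0. 0.]
[ 0.45974715 -0.30381255  0.38146368]
```

View pics/w3b.png

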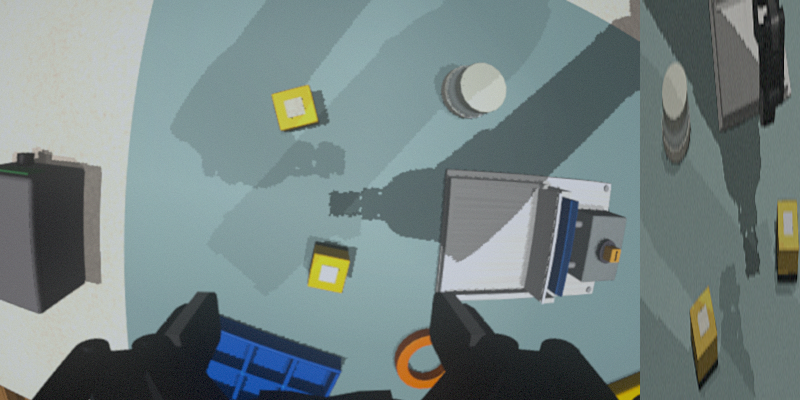

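```bash
python3 - <<'E'
from h import *
p,q,s=st()
for z in (-.04,-.02,-.002,.011,.02):
  print(z,[np.round(proj("wrist",p+q.apply([0,k*.0425,z]))) for k in (-1,1)])
im=S("pics/w3.png")
b=cv2.resize(im[230:400,170:480],None,fx=2.5,fy=2.5); cv2.imwrite("pics/w3c.png",b)
for f in ("pics/side0.png",):
  pass
sd=r.camera("side")[:,:,::-1]; sc=r.camera("scene")[:,:,::-1]
for n,i in (("side",sd),("scene",sc)):
  h=cv2.cvtColor(i.copy(),cv2.COLOR_BGR2HSV); m=cv2.inRange(h,(18,80,100),(38,255,255)); N,l,S_,ce=cv2.connectedComponentsWithStats(m)
  print(n,[(ce[k].round(1),S_[k].tolist()) for k in range(1,N) if S_[k,4]>60])
  print([np.round(proj(n,P),1) for P in ([.5855,-.28,.044],[.4354,-.3364,.044],[.5855,-.28,0.0],[.4354,-.3364,0])])
E
```

```text
-0.04 [array([213., 328.]), array([441., 328.])]
-0.02 [array([226., 306.]), array([428., 305.])]
-0.002 [array([235., 289.]), array([418., 289.])]
0.011 [array([241., 279.]), array([412., 279.])]
0.02 [array([245., 273.]), array([408., 272.])]
side [(array([400.9, 223.5]), [380, 201, 44, 39, 718]), (array([367.5, 414.4]), [357, 405, 22, 19, 294]), (array([282.9, 450.8]), [270, 437, 27, 28, 359])]
[array([367.6, 413.9]), array([282.8, 450.1]), array([365.9, 426.8]), array([283.9, 462.6])]
scene [(array([214.5, 179.4]), [208, 175, 15, 9, 70]), (array([283.2, 329.1]), [248, 303, 75, 56, 1520])]
[array([214.9, 178.7]), array([244.8, 153.4]), array([216.9, 189.7]), array([246.1, 164.2])]
```

View pics/w3c.png

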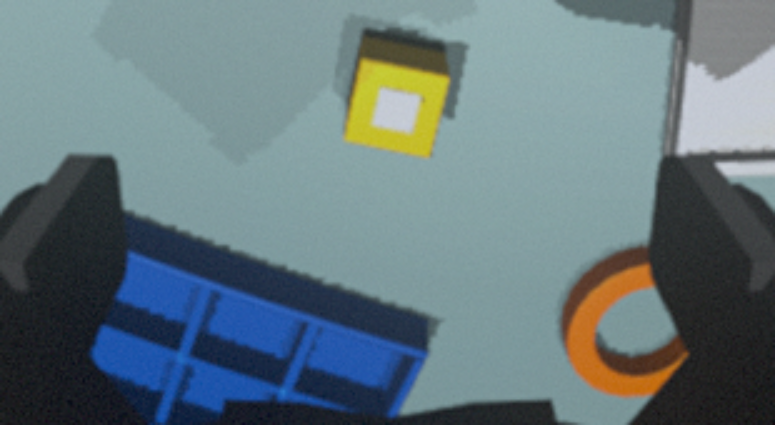

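Relay B sits exactly where measured: the fixed cameras predict (367.6,413.9) and see (367.5,414.4). The open fingertips appear about 1–2 cm farther back than when shut, so the first grip was too shallow. I'll retry deeper and step the closing.

Emit:
jog_arm(
  targets=[
    [[-0.3, 0.07, 0, 0, 0, 0.9], [-0.5, 0.04, 0.3, 0, 0, 0.89], [-0.65, 0.09, 0.7, 0, 0, 0], [0, 0, 0.9, 0, 0, 0], [0, 0, 0.9, 0, 0, 0], [0, 0, 0, 0, 0, 0], [0, 0, 0, 0, 0, 0]],
  ],
  claw=0,
)

```text
time_s: 8.05
tool_pos: [0.5825, -0.2821, 0.1112]
ee_rot: [0.023, 1.0, 0.0, -0.001]
force: [0.2, -1.4, 0.9]
width: 0.0856
finger_force: 0.0
```

```bash
python3 - <<'E'
from h import *
plan(np.array([.5855,-.28,.017]),1.525)
E
```

```text
t 8.05 p [ 0.5825 -0.2821  0.1112] yaw_y 1.525 zax [-1.6e-03  3.0e-04 -1.0e+00] j [ 0.14  0.68  0.35  1.64 -0.28  0.88  2.13]
turn/.12 [ 0.   -0.01  0.  ]
shift cur [-0.08  0.06  2.36] tgt [-0.07  0.06  2.36]
```

Emit:
jog_arm(
  targets=[
    [[-0.07, 0.06, 0.6, 0, 0, 0], [0, 0, 0.6, 0, 0, 0], [0, 0, 0.6, 0, 0, 0], [0, 0, 0.56, 0, 0, 0], [0, 0, 0, 0, 0, 0], [0, 0, 0, 0, 0, 0]],
  ],
)

```text
time_s: 8.65
tool_pos: [0.5871, -0.2806, 0.0191]
ee_rot: [0.023, 1.0, -0.001, 0.001]
force: [0.1, 0.1, 0.2]
width: 0.0852
finger_force: 0.0
```

Emit:
jog_arm(
  targets=[
    [[0, 0, 0, 0, 0, 0], [0, 0, 0, 0, 0, 0], [0, 0, 0, 0, 0, 0]],
  ],
  claw=0.5,
  newtons=20,
)

```text
time_s: 8.95
tool_pos: [0.5866, -0.2801, 0.0183]
ee_rot: [0.022, 1.0, -0.0, 0.001]
force: [0.7, 0.4, 0.2]
width: 0.044
finger_force: 0.0
```

Emit:
jog_arm(
  targets=[
    [[0, 0, 0, 0, 0, 0], [0, 0, 0, 0, 0, 0], [0, 0, 0, 0, 0, 0]],
  ],
  claw=0.62,
)

```text
time_s: 9.25
tool_pos: [0.5865, -0.28, 0.018]
ee_rot: [0.022, 1.0, -0.0, 0.001]
force: [-1.5, 0.8, 7.1]
width: 0.035
finger_force: 23.1
```

Emit:
jog_arm(
  targets=[
    [[0, 0, 0, 0, 0, 0], [0, 0, -0.2, 0, 0, 0], [0, 0, -0.4, 0, 0, 0], [0, 0, -0.7, 0, 0, 0], [0, 0, 0, 0, 0, 0]],
  ],
  claw=0.66,
  newtons=30,
)

```text
time_s: 9.75
tool_pos: [0.5886, -0.2815, 0.0737]
ee_rot: [0.023, 1.0, -0.001, 0.003]
force: [1.2, 0.1, -0.2]
width: 0.0351
finger_force: 30.1
```

Emit:
jog_arm(
  targets=[
    [[0, 0, -0.3, 0, 0, -0.6], [0, 0, 0, 0, 0, -0.6], [0, 0, 0, 0, 0, -0.57], [0, 0, 0, 0, 0, 0]],
  ],
)

```text
time_s: 10.15
tool_pos: [0.5858, -0.2799, 0.0815]
ee_rot: [-0.084, 0.996, 0.0, 0.0]
force: [-0.6, -0.6, -0.3]
width: 0.0346
finger_force: 30.1
```

```bash
cat >>h.py <<'E'
yd=np.array([-.165,.986,0]);xd=np.array([.986,.165,0]);bay=np.array([.5311,-.1016,0])
E
python3 - <<'E'
from h import *
plan(bay+.030*xd-.003*yd+[0,0,.025],1.737)
E
```

```text
t 10.15 p [ 0.5858 -0.2799  0.0815] yaw_y 1.739 zax [ 3.e-04  1.e-04 -1.e+00] j [ 0.18  0.71  0.28  1.64 -0.25  0.82  2.31]
turn/.12 [0.   0.   0.01]
shift cur [-0.15  4.55  1.41] tgt [-0.14  4.55  1.41]
```

Emit:
jog_arm(
  targets=[
    [[-0.03, 0.76, 0, 0, 0, 0], [-0.03, 0.76, 0, 0, 0, 0], [-0.03, 0.76, 0, 0, 0, 0], [-0.02, 0.76, 0, 0, 0, 0], [-0.02, 0.76, 0, 0, 0, 0], [-0.02, 0.75, 0, 0, 0, 0], [0, 0, 0, 0, 0, 0], [0, 0, 0, 0, 0, 0]],
  ],
)

```text
time_s: 10.95
tool_pos: [0.5616, -0.0988, 0.0813]
ee_rot: [-0.084, 0.996, -0.0, 0.0]
force: [0.2, -0.2, -0.8]
width: 0.035
finger_force: 30.2
```

```bash
python3 - <<'E'
from h import *
plan(bay+.030*xd-.003*yd+[0,0,.025],1.737)
E
```

```text
t 10.95 p [ 0.5616 -0.0988  0.0813] yaw_y 1.738 zax [ 2.e-04 -1.e-04 -1.e+00] j [-0.12  0.6   0.29  1.86 -0.24  0.72  2.04]
turn/.12 [-0.    0.    0.01]
shift cur [ 0.01 -0.02  1.41] tgt [ 0.01 -0.02  1.41]
```

Accurate. Lower, release with a partial opening, and rise.

Emit:
jog_arm(
  targets=[
    [[0, 0, 0.5, 0, 0, 0], [0, 0, 0.5, 0, 0, 0], [0, 0, 0.25, 0, 0, 0], [0, 0, 0.14, 0, 0, 0], [0, 0, 0, 0, 0, 0]],
  ],
)

```text
time_s: 11.45
tool_pos: [0.5612, -0.1001, 0.0251]
ee_rot: [-0.083, 0.997, -0.0, -0.0]
force: [0.7, 0.3, -0.5]
width: 0.0349
finger_force: 30.2
```

Emit:
jog_arm(
  targets=[
    [[0, 0, 0, 0, 0, 0], [0, 0, 0, 0, 0, 0], [0, 0, 0, 0, 0, 0], [0, 0, -0.5, 0, 0, 0], [0, 0, -0.7, 0, 0, 0], [0, 0, -0.8, 0, 0, 0], [0, 0, -0.8, 0, 0, 0], [0, 0, 0, 0, 0, 0]],
  ],
  claw=0.4,
)

```text
time_s: 12.25
tool_pos: [0.5648, -0.1, 0.1422]
ee_rot: [-0.083, 0.997, -0.001, 0.004]
force: [1.8, -0.0, 0.4]
width: 0.0512
finger_force: 0.0
```

```bash
python3 - <<'E'
from h import *
plan(np.array([.4354,-.3364,.12]),np.deg2rad(113.3)); plan(np.array([.4354,-.3364,.12]),np.deg2rad(23.3))
E
```

```text
t 12.25 p [ 0.5648 -0.1     0.1422] yaw_y 1.738 zax [ 8.5e-03 -6.0e-04 -1.0e+00] j [-0.14  0.51  0.32  1.83 -0.21  0.83  2.02]
turn/.12 [-0.03  0.07 -2.  ]
shift cur [ 4.18 -5.29  0.53] tgt [ 5.31 -4.15  0.56]
t 12.25 p [ 0.5648 -0.1     0.1422] yaw_y 1.738 zax [ 8.5e-03 -6.0e-04 -1.0e+00] j [-0.14  0.51  0.32  1.83 -0.21  0.83  2.02]
turn/.12 [ 0.03  0.07 11.09]
shift cur [ 4.18 -5.29  0.53] tgt [-4.15 -5.31  0.56]
```

Emit:
jog_arm(
  targets=[
    [[0, 0, 0, 0, 0, 0.93], [0, 0, 0, 0, 0, 0.93], [0, 0, 0, 0, 0, 0.92], [0, 0, 0, 0, 0, 0.92], [0, 0, 0, 0, 0, 0.92], [0, 0, 0, 0, 0, 0.92], [0, 0, 0, 0, 0, 0.92], [0, 0, 0, 0, 0, 0.92], [0, 0, 0, 0, 0, 0.92], [0, 0, 0, 0, 0, 0.92], [0, 0, 0, 0, 0, 0.92], [0, 0, 0, 0, 0, 0.92]],
  ],
  claw=0,
)

```text
time_s: 13.45
tool_pos: [0.5613, -0.0992, 0.1373]
ee_rot: [0.55, 0.835, -0.0, -0.0]
force: [0.6, 0.0, 0.1]
width: 0.0853
finger_force: 0.0
```

Emit:
jog_arm(
  targets=[
    [[-0.52, -0.66, 0, 0, 0, 0], [-0.52, -0.66, 0, 0, 0, 0], [-0.52, -0.66, 0, 0, 0, 0], [-0.52, -0.66, 0, 0, 0, 0], [-0.52, -0.66, 0, 0, 0, 0], [-0.52, -0.66, 0, 0, 0, 0], [-0.52, -0.66, 0, 0, 0, 0], [-0.52, -0.66, 0, 0, 0, 0], [0, 0, 0, 0, 0, 0], [0, 0, 0, 0, 0, 0]],
  ],
)

```text
time_s: 14.45
tool_pos: [0.4338, -0.3367, 0.1373]
ee_rot: [0.549, 0.836, 0.0, -0.0]
force: [0.7, 0.9, -0.4]
width: 0.0852
finger_force: 0.0
```

```bash
python3 - <<'E'
from h import *
relays("pics/w4.png")
plan(np.array([.4354,-.3364,.017]),np.deg2rad(23.3))
sc=r.camera("side")[:,:,::-1].copy(); cv2.imwrite("pics/s4.png",sc)
h=cv2.cvtColor(sc,cv2.COLOR_BGR2HSV); m=cv2.inRange(h,(18,80,100),(38,255,255)); N,l,S_,ce=cv2.connectedComponentsWithStats(m)
print([(ce[k].round(1),onz("side",*ce[k],.046).round(3)) for k in range(1,N) if S_[k,4]>60])
E
```

```text
[589.  35.] centre [564.3 -96.3] size [35.8 35.8] ang 9.4
[328. 234.] centre [ 435.4 -336.5] size [34.7 34.1] ang 23.3
t 14.50 p [ 0.4346 -0.3356  0.1372] yaw_y 0.411 zax [ 0.e+00  8.e-04 -1.e+00] j [ 0.08  0.55  0.66  1.9  -0.45  0.84  1.39]
turn/.12 [ 0.   -0.01  0.04]
shift cur [-0.03  0.01  3.01] tgt [-0.03  0.01  3.01]
[(array([398.6, 222.2]), array([0.746, 0.266, 0.046])), (array([343.3, 332.9]), array([ 0.56 , -0.099,  0.046])), (array([282.8, 450.6]), array([ 0.435, -0.338,  0.046]))]
```

Relay B is placed at (0.560,-0.099), as intended. Relay A is unchanged, so I'm descending to it.

Emit:
jog_arm(
  targets=[
    [[-0.03, 0.01, 0.6, 0, 0, 0], [0, 0, 0.7, 0, 0, 0], [0, 0, 0.7, 0, 0, 0], [0, 0, 0.6, 0, 0, 0], [0, 0, 0.4, 0, 0, 0], [0, 0, 0, 0, 0, 0], [0, 0, 0, 0, 0, 0]],
  ],
)

```text
time_s: 15.25
tool_pos: [0.4357, -0.3371, 0.0179]
ee_rot: [0.548, 0.837, 0.0, 0.0]
force: [0.2, -0.3, 1.2]
width: 0.0852
finger_force: 0.0
```

Emit:
jog_arm(
  targets=[
    [[0, 0, 0, 0, 0, 0], [0, 0, 0, 0, 0, 0], [0, 0, 0, 0, 0, 0], [0, 0, 0, 0, 0, 0]],
  ],
  claw=0.5,
  newtons=20,
)

```text
time_s: 15.65
tool_pos: [0.4355, -0.3373, 0.018]
ee_rot: [0.548, 0.837, 0.0, 0.0]
force: [-0.4, -0.3, 0.5]
width: 0.0431
finger_force: 0.0
```

Emit:
jog_arm(
  targets=[
    [[0, 0, 0, 0, 0, 0], [0, 0, 0, 0, 0, 0], [0, 0, 0, 0, 0, 0]],
  ],
  claw=0.62,
)

```text
time_s: 15.95
tool_pos: [0.4355, -0.3374, 0.0179]
ee_rot: [0.548, 0.837, 0.0, 0.0]
force: [-0.5, 1.9, 6.4]
width: 0.0347
finger_force: 23.6
```

Emit:
jog_arm(
  targets=[
    [[0, 0, 0, 0, 0, 0], [0, 0, -0.2, 0, 0, 0], [0, 0, -0.4, 0, 0, 0], [0, 0, -0.7, 0, 0, 0], [0, 0, -0.7, 0, 0, 0], [0, 0, 0, 0, 0, 0]],
  ],
  claw=0.66,
  newtons=30,
)

```text
time_s: 16.55
tool_pos: [0.4371, -0.3392, 0.1017]
ee_rot: [0.548, 0.836, -0.0, 0.003]
force: [-0.1, -0.0, 0.0]
width: 0.0347
finger_force: 30.1
```

Emit:
jog_arm(
  targets=[
    [[0.57, 0.47, 0, 0, 0, 0], [0.57, 0.47, 0, 0, 0, 0], [0.57, 0.47, 0, 0, 0, 0], [0.57, 0.47, 0, 0, 0, 0], [0.58, 0.48, 0, 0, 0, 0], [0.58, 0.48, 0, 0, 0, 0], [0.58, 0.48, 0, 0, 0, 0], [0.58, 0.48, 0, 0, 0, 0], [0, 0, 0, 0, 0, 0]],
  ],
)

```text
time_s: 17.45
tool_pos: [0.5021, -0.1027, 0.0972]
ee_rot: [0.545, 0.838, 0.001, -0.001]
force: [0.1, 0.9, -1.3]
width: 0.0346
finger_force: 30.2
```

Emit:
jog_arm(
  targets=[
    [[0, 0, 0, 0, 0, -0.92], [0, 0, 0, 0, 0, -0.92], [0, 0, 0, 0, 0, -0.92], [0, 0, 0, 0, 0, -0.92], [0, 0, 0, 0, 0, -0.92], [0, 0, 0, 0, 0, -0.92], [0, 0, 0, 0, 0, -0.92], [0, 0, 0, 0, 0, -0.92], [0, 0, 0, 0, 0, -0.92], [0, 0, 0, 0, 0, -0.92], [0, 0, 0, 0, 0, -0.92], [0, 0, 0, 0, 0, -0.91]],
  ],
)

```text
time_s: 18.65
tool_pos: [0.5005, -0.1087, 0.0976]
ee_rot: [-0.084, 0.996, -0.0, -0.0]
force: [0.7, 0.5, -1.6]
width: 0.0345
finger_force: 30.2
```

```bash
python3 - <<'E'
from h import *
plan(bay-.030*xd-.003*yd+[0,0,.025],1.737)
E
```

```text
t 18.65 p [ 0.5005 -0.1087  0.0976] yaw_y 1.738 zax [-4.e-04 -5.e-04 -1.e+00] j [-0.11  0.49  0.29  2.   -0.22  0.68  2.06]
turn/.12 [-0.   -0.    0.01]
shift cur [-0.04 -0.03  1.81] tgt [-0.03 -0.03  1.81]
```

Emit:
jog_arm(
  targets=[
    [[-0.03, -0.03, 0.6, 0, 0, 0], [0, 0, 0.6, 0, 0, 0], [0, 0, 0.4, 0, 0, 0], [0, 0, 0.19, 0, 0, 0], [0, 0, 0, 0, 0, 0]],
  ],
)

```text
time_s: 19.15
tool_pos: [0.5016, -0.1093, 0.0253]
ee_rot: [-0.082, 0.997, -0.0, -0.001]
force: [-0.2, 0.1, 0.3]
width: 0.0348
finger_force: 30.2
```

Emit:
jog_arm(
  targets=[
    [[0, 0, 0, 0, 0, 0], [0, 0, 0, 0, 0, 0], [0, 0, 0, 0, 0, 0], [0, 0, -0.4, 0, 0, 0], [0, 0, -0.7, 0, 0, 0], [0, 0, -1, 0, 0, 0], [0, 0, -1, 0, 0, 0], [0, 0, -1, 0, 0, 0], [0, 0, -1, 0, 0, 0], [0, 0, -1, 0, 0, 0], [0, 0, -0.5, 0, 0, 0], [0, 0, 0, 0, 0, 0]],
  ],
  claw=0.4,
)

```text
time_s: 20.35
tool_pos: [0.5043, -0.1092, 0.2936]
ee_rot: [-0.082, 0.997, -0.0, 0.004]
force: [0.3, -0.1, -0.5]
width: 0.0511
finger_force: 0.0
```

```bash
python3 - <<'E'
from h import *
plan(np.array([.60,.27,.30]),1.668)
sc=r.camera("side")[:,:,::-1].copy(); cv2.imwrite("pics/s5.png",sc)
h=cv2.cvtColor(sc,cv2.COLOR_BGR2HSV); m=cv2.inRange(h,(18,80,100),(38,255,255)); N,l,S_,ce=cv2.connectedComponentsWithStats(m)
print([(ce[k].round(1),onz("side",*ce[k],.046).round(3)) for k in range(1,N) if S_[k,4]>60], bay-.03*xd-.003*yd)
E
```

```text
t 20.35 p [ 0.5043 -0.1092  0.2936] yaw_y 1.735 zax [ 7.1e-03 -1.0e-04 -1.0e+00] j [-0.19  0.22  0.38  1.82 -0.09  1.11  1.95]
turn/.12 [-0.01  0.06  0.55]
shift cur [-3.91  8.96 -0.14] tgt [-3.3   9.2  -0.16]
[(array([398.4, 222. ]), array([0.746, 0.267, 0.046])), (array([343.3, 332.9]), array([ 0.56 , -0.099,  0.046])), (array([314.2, 337.6]), array([ 0.5  , -0.108,  0.046]))] [ 0.502015 -0.109508  0.      ]
```

Both relays are in the bay. Now looking at the stack from above.

Emit:
jog_arm(
  targets=[
    [[0, 0, 0, 0, 0.06, 0.55], [-0.3, 0.84, 0, 0, 0, 0], [-0.3, 0.84, 0, 0, 0, 0], [-0.3, 0.84, 0, 0, 0, 0], [-0.3, 0.84, 0, 0, 0, 0], [-0.3, 0.84, 0, 0, 0, 0], [-0.3, 0.84, 0, 0, 0, 0], [-0.3, 0.84, 0, 0, 0, 0], [-0.3, 0.84, 0, 0, 0, 0], [-0.3, 0.84, 0, 0, 0, 0], [-0.3, 0.84, 0, 0, 0, 0], [0, 0, 0, 0, 0, 0]],
  ],
  claw=0.4,
)

```text
time_s: 21.6
tool_pos: [0.5874, 0.2438, 0.2865]
ee_rot: [-0.053, 0.999, 0.001, -0.005]
force: [0.0, 1.5, -0.4]
width: 0.0515
finger_force: 0.0
```

```bash
python3 - <<'E'
from h import *
import pickle
p,q,s=st(); c=r.get_calibration("wrist"); im=r.camera("wrist")[:,:,::-1]; cv2.imwrite("pics/w5.png",im); pickle.dump(c,open("w5.pkl","wb")); print(p,c["cam_to_world"][:3,3])
u,v=proj("wrist",[.577,.35,.11]); print(u,v)
x0,y0=int(max(0,min(440,u-100))),int(max(0,min(330,v-75))); print(x0,y0)
cv2.imwrite("pics/w5c.png",crop(im,x0,y0,200,150,4))
E
```

```text
[0.58737431 0.24381128 0.28648754] [0.52256728 0.23573063 0.44556685]
441.9061303445337 216.2150053026832
341 141
```

View pics/w5c.png

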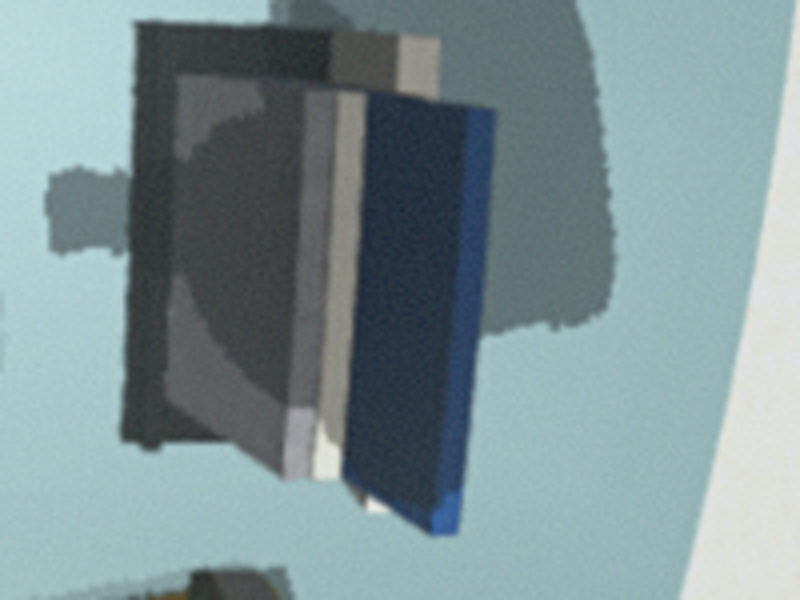

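The crop (origin (341,141), 4x) shows a grey then a white spare in front of the blue shield. Its top edge's front runs (468,108)–(432,533) and its back (495,108)–(458,533). A third spare and the wall are behind it.

```bash
python3 - <<'E'
from h import *
import pickle
c=pickle.load(open("w5.pkl","rb")); W=lambda u,v,z: onz("wrist",341+u/4,141+v/4,z,c)
fa,fb,ba,bb=W(468,108,.1318),W(432,533,.1318),W(495,108,.1302),W(458,533,.1302)
print(fa.round(4),fb.round(4),ba.round(4),bb.round(4),np.linalg.norm(fa-fb),np.linalg.norm(ba-fa))
d=(fb-fa+bb-ba)[:2]; a=np.arctan2(d[1],d[0]); print("x az",a,"y az",a+np.pi/2)
top=(fa+fb+ba+bb)/4; ex=np.array([np.cos(a),np.sin(a),0]); ny=np.array([-np.sin(a),np.cos(a),0])
ez=.9780*np.array([0,0,1])+.2085*ny; ey=np.cross(ez,ex)
# white spare front-top edges (ref), and grey
for n,u,v in (("whiteFrontTop",340,300),("whiteBackTop",362,300),("greyBackTop",322,300)):
  P=W(u,v,.087); print(n,((P-top)@ny).round(4))
print("top",top,"bottom",top-.13*ez)
for zz in (.05,.09): print("side check",proj("side",top))
print("top edge side corners",proj("side",top-.05*ex),proj("side",top+.05*ex))
# grasp: tool z=-ez, tool y=ny-ish ey ; TCP 28mm below top
Rt=R.from_matrix(np.stack([np.cross(ey,-ez),ey,-ez],1))
np.savez("sh.npz",top=top,ex=ex,ey=ey,ez=ez,Rt=Rt.as_quat())
for dd in (.08,-.028): plan(top+ez*dd,Rt=Rt)
E
```

```text
[0.5283 0.3545 0.1318] [0.6264 0.3639 0.1318] [0.5273 0.3616 0.1302] [0.6264 0.3712 0.1302] 0.09854124382740359 0.00731201266617009
x az 0.09568238517025482 y az 1.6664787119651514
whiteFrontTop -0.018
whiteBackTop -0.0122
greyBackTop -0.0228
top [0.5770993  0.36279392 0.131     ] bottom [0.57968882 0.3358129  0.00386   ]
side check (np.float64(333.5320839432998), np.float64(177.64406045652933))
side check (np.float64(333.5320839432998), np.float64(177.64406045652933))
top edge side corners (np.float64(315.2948261036964), np.float64(179.0906259111247)) (np.float64(351.5872481549679), np.float64(176.21193853034094))
t 21.65 p [0.5876 0.2402 0.2867] yaw_y 1.673 zax [-0.0103 -0.0013 -0.9999] j [-0.62  0.46  0.23  1.5  -0.11  1.2   1.3 ]
turn/.12 [ 1.75 -0.08  0.07]
shift cur [-0.07  3.49  1.93] tgt [-0.03  3.82  1.17]
t 21.65 p [0.5876 0.2402 0.2867] yaw_y 1.673 zax [-0.0103 -0.0013 -0.9999] j [-0.62  0.46  0.23  1.5  -0.11  1.2   1.3 ]
turn/.12 [ 1.75 -0.08  0.07]
shift cur [-0.1   2.93  4.58] tgt [-0.03  3.82  3.86]
```

Check: the top edge measures 98.5 mm long and 7.3 mm thick, and the side-camera corners agree to about 1 px. Approaching along the lean.

Emit:
jog_arm(
  targets=[
    [[0, 0, 0, 0.88, -0.04, 0.04], [0, 0, 0, 0.87, -0.04, 0.03], [0, 0.75, 0.2, 0, 0, 0], [0, 0.75, 0.2, 0, 0, 0], [0, 0.75, 0.2, 0, 0, 0], [0, 0.75, 0.2, 0, 0, 0], [0, 0.75, 0.2, 0, 0, 0], [0, 0, 0, 0, 0, 0], [0, 0, 0, 0, 0, 0], [0, 0, 0, 0, 0, 0]],
  ],
)

```text
time_s: 22.65
tool_pos: [0.5776, 0.3727, 0.2188]
ee_rot: [-0.044, 0.993, -0.106, 0.006]
force: [1.5, -0.5, 0.3]
width: 0.0514
finger_force: 0.0
```

```bash
python3 - <<'E'
from h import *
d=np.load("sh.npz"); plan(d["top"]-.024*d["ez"],Rt=R.from_quat(d["Rt"]))
E
```

```text
t 22.65 p [0.5776 0.3727 0.2188] yaw_y 1.658 zax [ 0.0221 -0.2091 -0.9777] j [-0.87  0.68  0.25  1.33  0.03  1.26  0.98]
turn/.12 [-0.01  0.02 -0.07]
shift cur [0.04 0.22 2.8 ] tgt [0.04 0.22 2.8 ]
```

Emit:
jog_arm(
  targets=[
    [[0.04, 0.22, 0, 0, 0.02, -0.07], [0, 0, 0.5, 0, 0, 0], [0, 0, 0.5, 0, 0, 0], [0, 0, 0.5, 0, 0, 0], [0, 0, 0, 0, 0, 0], [0, 0, 0, 0, 0, 0]],
  ],
)

```text
time_s: 23.25
tool_pos: [0.5758, 0.3711, 0.1587]
ee_rot: [-0.049, 0.993, -0.105, 0.005]
force: [-0.5, -0.1, 0.5]
width: 0.0511
finger_force: 0.0
```

```bash
python3 - <<'E'
from h import *
d=np.load("sh.npz"); plan(d["top"]-.024*d["ez"],Rt=R.from_quat(d["Rt"]))
E
```

```text
t 23.25 p [0.5758 0.3711 0.1587] yaw_y 1.669 zax [ 0.0197 -0.2076 -0.978 ] j [-0.87  0.73  0.23  1.38  0.02  1.15  0.98]
turn/.12 [-0.   -0.    0.02]
shift cur [-0.01 -0.06  1.32] tgt [-0.01 -0.06  1.32]
```

Emit:
jog_arm(
  targets=[
    [[0, -0.06, 0.44, 0, 0, 0], [0, 0, 0.44, 0, 0, 0], [0, 0, 0.44, 0, 0, 0], [0, 0, 0, 0, 0, 0], [0, 0, 0, 0, 0, 0]],
  ],
)

```text
time_s: 23.75
tool_pos: [0.5774, 0.3585, 0.1083]
ee_rot: [-0.049, 0.993, -0.104, 0.005]
force: [0.1, 0.3, 1.4]
width: 0.0509
finger_force: 0.0
```

Emit:
jog_arm(
  targets=[
    [[0, 0, 0, 0, 0, 0], [0, 0, 0, 0, 0, 0], [0, 0, 0, 0, 0, 0], [0, 0, 0, 0, 0, 0]],
  ],
  claw=0.8,
  newtons=20,
)

```text
time_s: 24.15
tool_pos: [0.5769, 0.358, 0.1073]
ee_rot: [-0.049, 0.993, -0.105, 0.005]
force: [-0.1, 0.6, -1.0]
width: 0.0171
finger_force: 0.0
```

Emit:
jog_arm(
  targets=[
    [[0, 0, 0, 0, 0, 0], [0, 0, 0, 0, 0, 0], [0, 0, 0, 0, 0, 0], [0, 0, 0, 0, 0, 0]],
  ],
  claw=0.94,
)

```text
time_s: 24.55
tool_pos: [0.5769, 0.358, 0.1071]
ee_rot: [-0.049, 0.993, -0.105, 0.005]
force: [-0.4, 0.4, 3.1]
width: 0.0071
finger_force: 23.8
```

Emit:
jog_arm(
  targets=[
    [[0, 0, 0, 0, 0, 0], [0, 0, 0, 0, 0, 0], [0, 0, -0.15, 0, 0, 0], [0, 0, -0.25, 0, 0, 0], [0, 0, -0.3, 0, 0, 0], [0, 0, -0.3, 0, 0, 0], [0, 0, -0.3, 0, 0, 0], [0, 0, -0.3, 0, 0, 0], [0, 0, -0.3, 0, 0, 0], [0, 0, -0.3, 0, 0, 0], [0, 0, -0.3, 0, 0, 0], [0, 0, -0.3, 0, 0, 0]],
  ],
  claw=1,
  newtons=60,
)

```text
time_s: 25.75
tool_pos: [0.5746, 0.3812, 0.2174]
ee_rot: [-0.049, 0.993, -0.105, 0.005]
force: [-0.8, 0.1, -0.6]
width: 0.0059
finger_force: 59.1
```

Emit:
jog_arm(
  targets=[
    [[0, 0, -0.3, 0, 0, 0], [0, 0, -0.3, 0, 0, 0], [0, 0, -0.3, 0, 0, 0], [0, 0, -0.3, 0, 0, 0], [0, 0, 0, 0, 0, 0]],
  ],
)

```text
time_s: 26.25
tool_pos: [0.5744, 0.3921, 0.2656]
ee_rot: [-0.049, 0.993, -0.104, 0.006]
force: [-0.7, 0.0, -1.2]
width: 0.0059
finger_force: 59.1
```

```bash
python3 - <<'E'
from h import *
plan()
a=r.camera("scene")[:,:,::-1];b=r.camera("side")[:,:,::-1]
cv2.imwrite("pics/m6.png",np.hstack([crop(a,300,180,130,190,3),crop(b,270,80,130,190,3)]))
E
```

```text
t 26.25 p [0.5744 0.3921 0.2656] yaw_y 1.669 zax [ 0.0223 -0.2055 -0.9784] j [-0.89  0.66  0.25  1.25  0.02  1.36  0.98]
turn/.12 [0. 0. 0.]
```

View pics/m6.png

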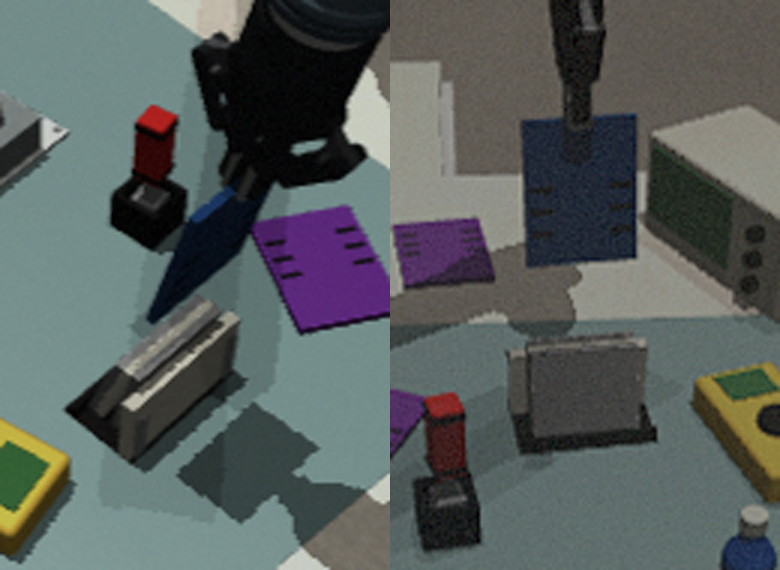

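The shield is out and hangs straight (louvres visible), and the spares are standing. Turning it upright and moving it over the slot.

```bash
cat >>h.py <<'E'
slot=np.array([.5198,-.0340,0]);screw=np.array([.5085,.0335,.072])
E
python3 - <<'E'
from h import *
plan(slot+[0,0,.27],1.737)
E
```

```text
t 26.35 p [0.5737 0.391  0.2634] yaw_y 1.669 zax [ 0.0197 -0.2078 -0.978 ] j [-0.89  0.66  0.25  1.25  0.02  1.36  0.98]
turn/.12 [-1.75 -0.07 -0.56]
shift cur [  2.38 -10.25   2.02] tgt [  3.09 -10.26  -0.17]
```

Emit:
jog_arm(
  targets=[
    [[0, 0, -0.3, -0.6, -0.02, -0.19], [0, 0, 0, -0.6, -0.03, -0.19], [0, 0, 0, -0.55, -0.02, -0.18], [0, 0, 0, 0, 0, 0], [0.26, -0.85, 0, 0, 0, 0], [0.26, -0.85, 0, 0, 0, 0], [0.26, -0.85, 0, 0, 0, 0], [0.26, -0.85, 0, 0, 0, 0], [0.26, -0.85, 0, 0, 0, 0], [0.26, -0.85, 0, 0, 0, 0], [0.26, -0.85, 0, 0, 0, 0], [0.26, -0.85, 0, 0, 0, 0]],
  ],
)

```text
time_s: 27.55
tool_pos: [0.5356, 0.1106, 0.2746]
ee_rot: [-0.083, 0.997, -0.001, -0.001]
force: [0.3, -1.1, -1.4]
width: 0.0061
finger_force: 59.1
```

Emit:
jog_arm(
  targets=[
    [[0.26, -0.85, 0, 0, 0, 0], [0.26, -0.85, 0, 0, 0, 0], [0.26, -0.85, 0, 0, 0, 0], [0.26, -0.85, 0, 0, 0, 0], [0, 0, 0, 0, 0, 0], [0, 0, 0, 0, 0, 0]],
  ],
)

```text
time_s: 28.15
tool_pos: [0.5175, -0.0296, 0.2748]
ee_rot: [-0.082, 0.997, -0.0, -0.0]
force: [-0.0, -0.2, -0.8]
width: 0.0061
finger_force: 59.1
```

```bash
python3 - <<'E'
from h import *
plan(slot+[0,0,.18],1.737)
E
```

```text
t 28.15 p [ 0.5175 -0.0296  0.2748] yaw_y 1.735 zax [-9.e-04 -8.e-04 -1.e+00] j [-0.29  0.25  0.31  1.83 -0.09  1.07  1.79]
turn/.12 [-0.01 -0.01 -0.01]
shift cur [-0.04 -0.12  2.37] tgt [-0.04 -0.12  2.37]
```

Emit:
jog_arm(
  targets=[
    [[-0.04, -0.12, 0.6, 0, 0, 0], [0, 0, 0.6, 0, 0, 0], [0, 0, 0.6, 0, 0, 0], [0, 0, 0.57, 0, 0, 0], [0, 0, 0, 0, 0, 0], [0, 0, 0, 0, 0, 0]],
  ],
)

```text
time_s: 28.75
tool_pos: [0.5203, -0.0326, 0.1804]
ee_rot: [-0.084, 0.996, -0.0, -0.0]
force: [0.6, -0.2, -1.5]
width: 0.0056
finger_force: 59.1
```

```bash
python3 - <<'E'
from h import *
plan(slot+[0,0,.115],1.737)
a=r.camera("scene")[:,:,::-1];b=r.camera("side")[:,:,::-1]
cv2.imwrite("pics/m7.png",np.hstack([crop(a,230,140,100,130,4),crop(b,270,220,100,130,4)]))
E
```

```text
t 28.75 p [ 0.5203 -0.0326  0.1804] yaw_y 1.739 zax [-4.e-04 -1.e-04 -1.e+00] j [-0.26  0.37  0.29  1.92 -0.14  0.87  1.84]
turn/.12 [-0.   -0.    0.01]
shift cur [ 0.02 -0.03  1.64] tgt [ 0.02 -0.03  1.64]
```

View pics/m7.png

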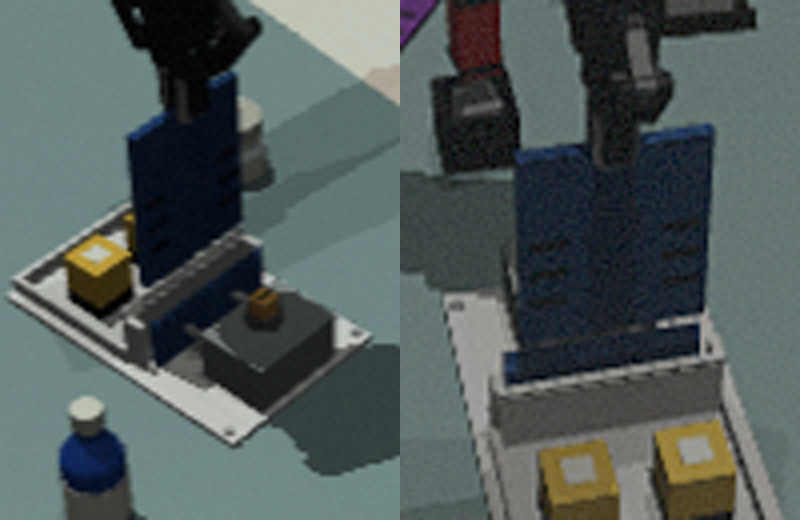

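The panel hangs squarely above the slot in both views, and the two relays are in the bay. Lowering slowly.

Emit:
jog_arm(
  targets=[
    [[0.02, -0.03, 0.2, 0, 0, 0], [0, 0, 0.25, 0, 0, 0], [0, 0, 0.25, 0, 0, 0], [0, 0, 0.2, 0, 0, 0], [0, 0, 0, 0, 0, 0]],
  ],
)

```text
time_s: 29.35
tool_pos: [0.5184, -0.0353, 0.1428]
ee_rot: [-0.083, 0.997, -0.0, -0.001]
force: [0.5, -0.0, -1.8]
width: 0.0057
finger_force: 59.1
```

Emit:
jog_arm(
  targets=[
    [[0, 0, 0.2, 0, 0, 0], [0, 0, 0.2, 0, 0, 0], [0, 0, 0.2, 0, 0, 0], [0, 0, 0, 0, 0, 0]],
  ],
)

```text
time_s: 29.75
tool_pos: [0.5186, -0.0353, 0.1191]
ee_rot: [-0.083, 0.997, -0.0, -0.001]
force: [0.3, -0.2, -2.2]
width: 0.0057
finger_force: 59.1
```

Emit:
jog_arm(
  targets=[
    [[0, 0, 0.09, 0, 0, 0], [0, 0, 0.06, 0, 0, 0], [0, 0, 0, 0, 0, 0], [0, 0, 0, 0, 0, 0]],
  ],
)

```text
time_s: 30.15
tool_pos: [0.5196, -0.0353, 0.1144]
ee_rot: [-0.083, 0.997, -0.0, 0.0]
force: [-0.0, -0.5, -0.5]
width: 0.0062
finger_force: 59.1
```

Emit:
jog_arm(
  targets=[
    [[0, 0, 0, 0, 0, 0], [0, 0, 0, 0, 0, 0], [0, 0, 0, 0, 0, 0], [0, 0, 0, 0, 0, 0], [0, 0, 0, 0, 0, 0], [0, 0, -0.5, 0, 0, 0], [0, 0, -0.7, 0, 0, 0], [0, 0, -0.8, 0, 0, 0], [0, 0, -0.8, 0, 0, 0], [0, 0, -0.8, 0, 0, 0], [0, 0, 0, 0, 0, 0]],
  ],
  claw=0.4,
)

```text
time_s: 31.25
tool_pos: [0.5222, -0.0355, 0.2626]
ee_rot: [-0.083, 0.997, -0.0, 0.004]
force: [0.1, 0.3, 1.6]
width: 0.051
finger_force: 0.0
```

```bash
python3 - <<'E'
from h import *
plan(np.array([.453,.199,.25]),1.737)
a=r.camera("scene")[:,:,::-1];b=r.camera("side")[:,:,::-1]; cv2.imwrite("pics/sc8.png",a); cv2.imwrite("pics/sd8.png",b)
cv2.imwrite("pics/m8.png",np.hstack([crop(a,230,140,100,130,4),crop(b,270,220,100,130,4)]))
E
```

```text
t 31.25 p [ 0.5222 -0.0355  0.2626] yaw_y 1.736 zax [ 8.5e-03  5.0e-04 -1.0e+00] j [-0.28  0.27  0.32  1.84 -0.1   1.04  1.81]
turn/.12 [-0.01  0.07 -0.01]
shift cur [0.74 6.07 0.3 ] tgt [0.74 6.07 0.32]
```

View pics/m8.png

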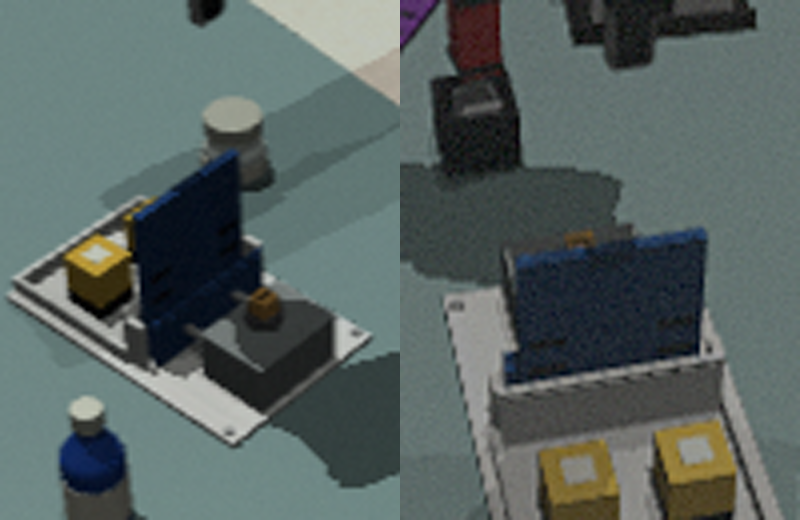

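The shield is standing down in the slot. Now viewing the driver and screw from above.

Emit:
jog_arm(
  targets=[
    [[0.03, 0.7, -0.1, 0, 0.07, 0], [0.03, 0.7, -0.1, 0, 0, 0], [0.03, 0.7, -0.1, 0, 0, 0], [0.03, 0.7, -0.1, 0, 0, 0], [0.03, 0.7, -0.1, 0, 0, 0], [0.03, 0.6, -0.1, 0, 0, 0], [0, 0, 0, 0, 0, 0], [0, 0, 0, 0, 0, 0]],
  ],
)

```text
time_s: 32.15
tool_pos: [0.4848, 0.1251, 0.2811]
ee_rot: [-0.083, 0.997, -0.001, -0.005]
force: [0.3, -0.7, 0.0]
width: 0.0513
finger_force: 0.0
```

```bash
python3 - <<'E'
from h import *
import pickle
print("shield top pred side",proj("side",slot+[0,0,.136]))
p,q,s=st(); c=r.get_calibration("wrist"); im=r.camera("wrist")[:,:,::-1]; cv2.imwrite("pics/w9.png",im); pickle.dump(c,open("w9.pkl","wb")); print(p,c["cam_to_world"][:3,3])
u,v=proj("wrist",[.453,.199,.136]);u2,v2=proj("wrist",screw); print(u,v,u2,v2)
k=[(int(u-50),int(v-50)),(int(u2-50),int(v2-50))]; print(k)
cv2.imwrite("pics/w9c.png",np.hstack([crop(im,*t,100,100,4) for t in k]))
E
```

```text
shield top pred side (np.float64(322.0791633461275), np.float64(280.35105220494006))
[0.48476646 0.12506478 0.28114804] [0.42041985 0.11356263 0.44023522]
419.7056235527743 199.97341383116904 235.46514467561823 217.1904045595152
[(369, 149), (185, 167)]
```

View pics/w9c.png

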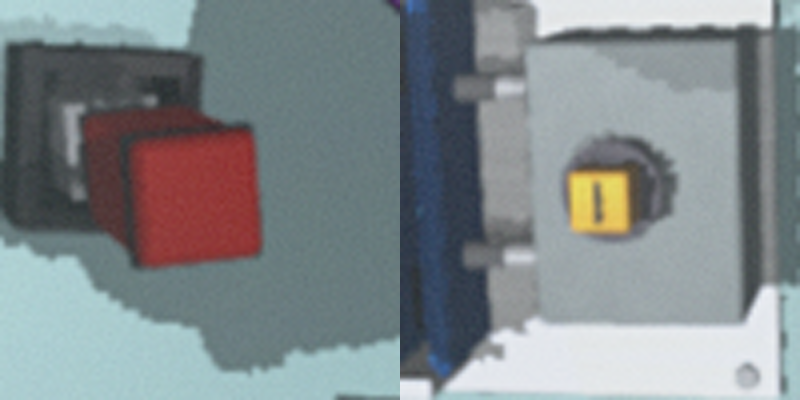

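The left crop shows the driver's top square with corners (132,138), (250,126), (262,254), (135,268). The right crop shows the brass head with corners (169,172), (229,169), (232,231), (171,236).

```bash
python3 - <<'E'
from h import *
import pickle
c=pickle.load(open("w9.pkl","rb"))
def sq(o,P,z):
    q=np.array([onz("wrist",o[0]+x/4,o[1]+y/4,z,c)[:2] for x,y in P]); e=np.roll(q,-1,0)-q
    a=np.rad2deg(np.arctan2(e[:,1],e[:,0])); print("centre",q.mean(0).round(4),"sides",(np.linalg.norm(e,axis=1)*1e3).round(1),"ang",(a%90).round(1))
sq((369,149),[(132,138),(250,126),(262,254),(135,268)],.136)
sq((185,167),[(169,172),(229,169),(232,231),(171,236)],.072)
im=S("pics/w9.png"); h=cv2.cvtColor(im,cv2.COLOR_BGR2HSV)
m=cv2.inRange(h,(15,120,150),(35,255,255)); m[:,:215]=0; m[:,260:]=0
cn=max(cv2.findContours(m,0,1)[0],key=cv2.contourArea); b=cv2.boxPoints(cv2.minAreaRect(cn)); sq((0,0),b*4,.072)
m=((h[...,0]<6)|(h[...,0]>174))&(h[...,1]>150)&(h[...,2]>105); m=m.astype(np.uint8); cn=max(cv2.findContours(m,0,1)[0],key=cv2.contourArea); print(cv2.boundingRect(cn)); sq((0,0),cv2.boxPoints(cv2.minAreaRect(cn))*4,.136)
# holder top outer corners
sq((369,149),[(8,45),(200,58),(195,232),(5,228)],.042)
E
```

```text
centre [0.4514 0.1979] sides [25.8 27.7 28.2 27.7] ang [16.6 18.1 16.3 13.1]
centre [0.5087 0.034 ] sides [16.1 16.2 16.5 16.9] ang [11.6  9.5 13.8  8. ]
centre [0.5084 0.0328] sides [15.  14.7 15.1 14.8] ang [8.8 6.7 9.1 6.2]
(404, 182, 29, 32)
centre [0.451  0.1986] sides [24.1 25.5 24.5 25.2] ang [17.  19.1 16.4 18.2]
centre [0.4506 0.1953] sides [53.1 48.3 53.5 49.9] ang [ 7.1 10.1  8.9  9.6]
```

Emit:
jog_arm(
  targets=[
    [[0, 0, 0, 0, 0, -0.5], [0, 0, 0, 0, 0, -0.5], [0, 0, 0, 0, 0, 0], [0, 0, 0, 0, 0, 0]],
  ],
  claw=0.35,
)

```text
time_s: 32.6
tool_pos: [0.4854, 0.1242, 0.2819]
ee_rot: [-0.141, 0.99, -0.0, -0.004]
force: [0.9, -0.9, -0.3]
width: 0.0555
finger_force: 0.0
```

```bash
python3 - <<'E'
from h import *
plan(np.array([.4512,.198,.20]),np.deg2rad(106.5))
E
```

```text
t 32.60 p [0.4854 0.1242 0.2819] yaw_y 1.853 zax [-0.0085 -0.002  -1.    ] j [-0.52  0.21  0.21  1.85 -0.05  1.09  1.56]
turn/.12 [ 0.   -0.07 -0.05]
shift cur [0.29 2.01 2.05] tgt [0.3  2.01 2.05]
```

Emit:
jog_arm(
  targets=[
    [[0.1, 0.7, 0, 0, -0.07, -0.05], [0.1, 0.7, 0, 0, 0, 0], [0.1, 0.6, 0, 0, 0, 0], [0, 0, 0.7, 0, 0, 0], [0, 0, 0.7, 0, 0, 0], [0, 0, 0.6, 0, 0, 0], [0, 0, 0, 0, 0, 0], [0, 0, 0, 0, 0, 0]],
  ],
)

```text
time_s: 33.4
tool_pos: [0.4513, 0.1983, 0.2027]
ee_rot: [-0.145, 0.989, 0.0, -0.0]
force: [0.0, 0.2, 0.6]
width: 0.0555
finger_force: 0.0
```

```bash
python3 - <<'E'
from h import *
plan(np.array([.4512,.198,.096]),np.deg2rad(106.5))
c=r.get_calibration("wrist"); im=r.camera("wrist")[:,:,::-1].copy()
h=cv2.cvtColor(im,cv2.COLOR_BGR2HSV); m=((h[...,0]<6)|(h[...,0]>174))&(h[...,1]>150)&(h[...,2]>90); m=m.astype(np.uint8); m[300:]=0
cn=max(cv2.findContours(m,0,1)[0],key=cv2.contourArea); b=cv2.boxPoints(cv2.minAreaRect(cn)); q=np.array([onz("wrist",*t,.136,c)[:2] for t in b]); e=np.roll(q,-1,0)-q
print(cv2.boundingRect(cn),q.mean(0),np.linalg.norm(e,axis=1),np.rad2deg(np.arctan2(e[:,1],e[:,0]))%90)
print(proj("wrist",[.4512,.198,.136]))
cv2.imwrite("pics/w10.png",im[:400])
E
```

```text
t 33.40 p [0.4513 0.1983 0.2027] yaw_y 1.861 zax [-1.e-04  5.e-04 -1.e+00] j [-0.62  0.29  0.14  1.97 -0.05  0.89  1.41]
turn/.12 [0.   0.   0.02]
shift cur [ 0.01 -0.01  2.67] tgt [ 0.   -0.01  2.67]
(305, 226, 32, 11) [0.4420588  0.19183996] [0.01955263 0.00598007 0.01967831 0.00599282] [20.22759411 20.47581129 20.26246252 19.27371228]
(np.float64(325.4117457676671), np.float64(245.46683966022795))
```

View pics/w10.png

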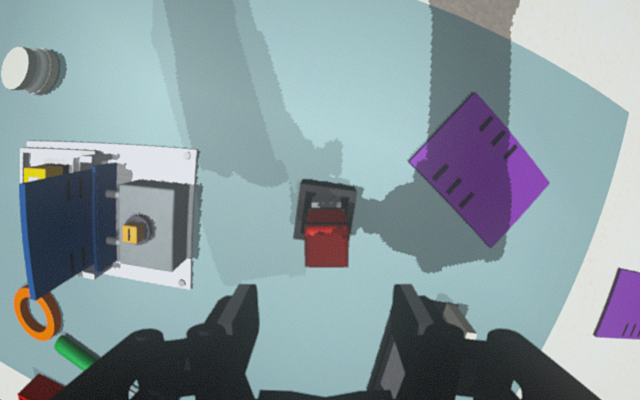

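The driver's top is centred at (327,247) against the predicted (325,245), square to the jaws. Descending and gripping in steps.

Emit:
jog_arm(
  targets=[
    [[0.02, 0.02, 0.6, 0, 0, 0], [0, 0, 0.6, 0, 0, 0], [0, 0, 0.6, 0, 0, 0], [0, 0, 0.5, 0, 0, 0], [0, 0, 0.37, 0, 0, 0], [0, 0, 0, 0, 0, 0], [0, 0, 0, 0, 0, 0]],
  ],
)

```text
time_s: 34.15
tool_pos: [0.4512, 0.1997, 0.0968]
ee_rot: [-0.145, 0.989, 0.001, 0.001]
force: [-0.8, 0.4, -0.3]
width: 0.0557
finger_force: 0.0
```

Emit:
jog_arm(
  targets=[
    [[0, 0, 0, 0, 0, 0], [0, 0, 0, 0, 0, 0], [0, 0, 0, 0, 0, 0], [0, 0, 0, 0, 0, 0]],
  ],
  claw=0.65,
  newtons=20,
)

```text
time_s: 34.55
tool_pos: [0.4504, 0.1994, 0.096]
ee_rot: [-0.145, 0.989, 0.001, 0.0]
force: [-0.2, -0.9, -0.7]
width: 0.0301
finger_force: 0.0
```

Emit:
jog_arm(
  targets=[
    [[0, 0, 0, 0, 0, 0], [0, 0, 0, 0, 0, 0], [0, 0, 0, 0, 0, 0], [0, 0, 0, 0, 0, 0]],
  ],
  claw=0.75,
)

```text
time_s: 34.95
tool_pos: [0.4504, 0.1993, 0.096]
ee_rot: [-0.145, 0.989, 0.001, 0.0]
force: [-0.0, -0.3, 5.6]
width: 0.0272
finger_force: 20.5
```

Emit:
jog_arm(
  targets=[
    [[0, 0, 0, 0, 0, 0], [0, 0, 0, 0, 0, 0], [0, 0, 0, 0, 0, 0]],
  ],
  claw=1,
  newtons=80,
)

```text
time_s: 35.25
tool_pos: [0.4505, 0.1994, 0.0962]
ee_rot: [-0.145, 0.989, 0.001, 0.0]
force: [-1.4, -1.6, 9.5]
width: 0.026
finger_force: 78.7
```

Emit:
jog_arm(
  targets=[
    [[0, 0, -0.2, 0, 0, 0], [0, 0, -0.4, 0, 0, 0], [0, 0, -0.6, 0, 0, 0], [0, 0, -0.7, 0, 0, 0], [0, 0, -0.8, 0, 0, 0.5], [0, 0, 0, 0, 0, 0.53], [0, 0, 0, 0, 0, 0], [0, 0, 0, 0, 0, 0]],
  ],
)

```text
time_s: 36.05
tool_pos: [0.4493, 0.1988, 0.2031]
ee_rot: [-0.085, 0.996, 0.0, -0.001]
force: [0.5, 0.7, -1.6]
width: 0.0267
finger_force: 79.1
```

```bash
python3 - <<'E'
from h import *
print(st()[2]["width"],st()[2]["force"].round(1))
plan(screw+[0,0,.13],1.737)
E
```

```text
0.026708818121011543 [ 0.5  0.7 -1.6]
t 36.05 p [0.4493 0.1988 0.2031] yaw_y 1.741 zax [-1.2e-03  1.0e-04 -1.0e+00] j [-0.65  0.28  0.17  1.97 -0.06  0.89  1.29]
turn/.12 [ 0.   -0.01  0.03]
shift cur [-0.76 -4.32  0.02] tgt [-0.77 -4.32  0.03]
```

Emit:
jog_arm(
  targets=[
    [[-0.11, -0.62, 0, 0, 0, 0], [-0.11, -0.62, 0, 0, 0, 0], [-0.11, -0.62, 0, 0, 0, 0], [-0.11, -0.62, 0, 0, 0, 0], [-0.11, -0.62, 0, 0, 0, 0], [-0.11, -0.61, 0, 0, 0, 0], [-0.1, -0.61, 0, 0, 0, 0], [0, 0, 0, 0, 0, 0], [0, 0, 0, 0, 0, 0], [0, 0, 0, 0, 0, 0]],
  ],
)

```text
time_s: 37.05
tool_pos: [0.5083, 0.035, 0.2029]
ee_rot: [-0.085, 0.996, 0.001, -0.001]
force: [0.0, 1.5, -2.0]
width: 0.0268
finger_force: 79.2
```

```bash
python3 - <<'E'
from h import *
plan(screw+[0,0,.13],1.737)
a=r.camera("scene")[:,:,::-1];b=r.camera("side")[:,:,::-1];w=r.camera("wrist")[:,:,::-1]; cv2.imwrite("pics/w11.png",w)
p=st()[0]
print("mouth pred scene",proj("scene",p-[0,0,.090]),"head",proj("scene",screw),proj("wrist",screw),proj("wrist",p-[0,0,.09]))
cv2.imwrite("pics/m11.png",np.hstack([crop(a,260,150,80,100,4),crop(w,270,150,120,100,4)]))
E
```

```text
t 37.05 p [0.5083 0.035  0.2029] yaw_y 1.741 zax [-0.0013  0.0012 -1.    ] j [-0.36  0.32  0.25  1.93 -0.1   0.91  1.68]
turn/.12 [ 0.01 -0.01  0.03]
shift cur [ 0.   -0.04  0.02] tgt [ 0.   -0.04  0.02]
mouth pred scene (np.float64(295.71258263409624), np.float64(202.2141251736483)) head (np.float64(295.7537914263983), np.float64(213.1365637899188)) (np.float64(324.14614095905296), np.float64(223.66726578754248)) (np.float64(326.08646811054905), np.float64(237.51777721043237))
```

View pics/m11.png

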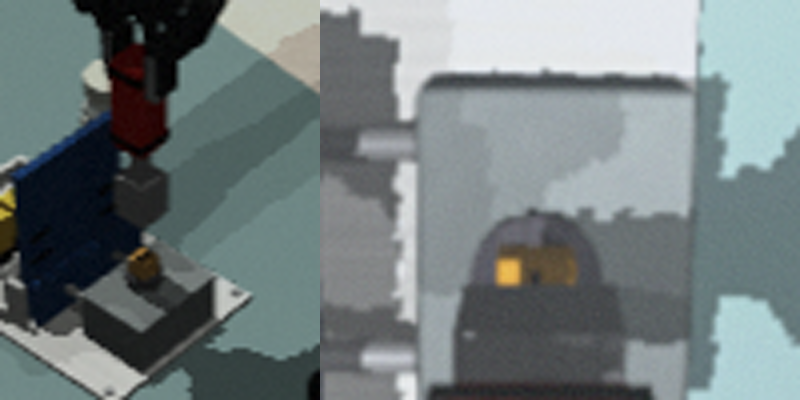

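The wrist view shows the head centred at column 324 (predicted 324) directly under the socket, centred at about 325. Lowering onto it.

Emit:
jog_arm(
  targets=[
    [[0, -0.04, 0.35, 0, 0, 0.03], [0, 0, 0.35, 0, 0, 0], [0, 0, 0.3, 0, 0, 0], [0, 0, 0, 0, 0, 0]],
  ],
)

```text
time_s: 37.6
tool_pos: [0.5081, 0.033, 0.1622]
ee_rot: [-0.083, 0.997, 0.001, -0.001]
force: [-1.0, 1.4, -2.8]
width: 0.0265
finger_force: 79.3
```

Emit:
jog_arm(
  targets=[
    [[0, 0, 0.1, 0, 0, 0], [0, 0, 0.1, 0, 0, 0], [0, 0, 0, 0, 0, 0], [0, 0, 0, 0, 0, 0]],
  ],
)

```text
time_s: 38.0
tool_pos: [0.5089, 0.0329, 0.1553]
ee_rot: [-0.082, 0.997, 0.001, -0.0]
force: [-1.1, 2.4, -4.1]
width: 0.0265
finger_force: 79.1
```

Emit:
jog_arm(
  targets=[
    [[0, 0, 0.1, 0, 0, 0], [0, 0, 0.08, 0, 0, 0], [0, 0, 0, 0, 0, 0], [0, 0, 0, 0, 0, 0]],
  ],
)

```text
time_s: 38.4
tool_pos: [0.509, 0.0328, 0.148]
ee_rot: [-0.082, 0.997, 0.001, -0.0]
force: [-2.0, 4.5, -3.2]
width: 0.0265
finger_force: 79.2
```

Emit:
jog_arm(
  targets=[
    [[0, 0, 0.06, 0, 0, 0], [0, 0, 0, 0, 0, 0], [0, 0, 0, 0, 0, 0], [0, 0, 0, 0, 0, 0]],
  ],
)

```text
time_s: 38.8
tool_pos: [0.5096, 0.0328, 0.1469]
ee_rot: [-0.082, 0.997, 0.001, 0.0]
force: [-5.0, 3.8, 9.3]
width: 0.0264
finger_force: 81.2
```

```bash
python3 - <<'E'
from h import *
plan(screw+[0,0,.074],1.737); s=st()[2]; print(s["force"].round(1),s["torque"].round(2))
E
```

```text
t 38.80 p [0.5096 0.0328 0.1469] yaw_y 1.735 zax [ 6.0e-04  1.8e-03 -1.0e+00] j [-0.34  0.4   0.24  1.98 -0.13  0.78  1.71]
turn/.12 [ 0.01  0.01 -0.01]
shift cur [0.02 0.02 0.02] tgt [0.02 0.02 0.02]
[-5.   3.8  9.3] [ 1.45  1.57 -0.02]
```

Seated: the mouth is at about 0.057 m with light contact. I'll trim the side force and then turn clockwise, watching.

Emit:
jog_arm(
  targets=[
    [[0.02, 0.02, 0, 0, 0, 0], [0, 0, 0, 0, 0, 0], [0, 0, 0, 0, 0, 0], [0, 0, 0, 0, 0, 0.4], [0, 0, 0, 0, 0, 0.6], [0, 0, 0.003, 0, 0, 0.8], [0, 0, 0.003, 0, 0, 0.8], [0, 0, 0.003, 0, 0, 0.8], [0, 0, 0, 0, 0, 0], [0, 0, 0, 0, 0, 0]],
  ],
)

```text
time_s: 39.8
tool_pos: [0.5091, 0.0331, 0.1466]
ee_rot: [0.121, 0.993, 0.001, 0.001]
force: [-2.9, 3.7, 8.1]
width: 0.0266
finger_force: 80.9
```

```bash
python3 - <<'E'
from h import *
plan(screw+[0,0,.074],1.737); s=st()[2]; print(s["force"].round(1),s["torque"].round(2))
E
```

```text
t 39.80 p [0.5091 0.0331 0.1466] yaw_y 1.327 zax [ 0.0016  0.0013 -1.    ] j [-0.42  0.41  0.33  1.98 -0.19  0.78  1.35]
turn/.12 [ 0.01  0.01 -3.41]
shift cur [0.02 0.01 0.02] tgt [0.01 0.01 0.02]
[-2.9  3.7  8.1] [ 1.16  1.18 -0.01]
```

Emit:
jog_arm(
  targets=[
    [[0, 0, 0.003, 0, 0, 0.9], [0, 0, 0.003, 0, 0, 0.9], [0, 0, 0.003, 0, 0, 0.9], [0, 0, 0.003, 0, 0, 0.9], [0, 0, 0.003, 0, 0, 0.9], [0, 0, 0.003, 0, 0, 0.9], [0, 0, 0.003, 0, 0, 0.9], [0, 0, 0.003, 0, 0, 0.9], [0, 0, 0.003, 0, 0, 0.9], [0, 0, 0.003, 0, 0, 0.9], [0, 0, 0, 0, 0, 0]],
  ],
)

```text
time_s: 40.9
tool_pos: [0.5089, 0.0335, 0.1457]
ee_rot: [0.615, 0.788, 0.001, -0.0]
force: [-4.9, 5.5, 12.6]
width: 0.0267
finger_force: 81.5
```

```bash
python3 - <<'E'
from h import *
plan(screw+[0,0,.074],1.737); s=st()[2]; print(s["force"].round(1),s["torque"].round(2))
E
```

```text
t 40.90 p [0.5089 0.0335 0.1457] yaw_y 0.245 zax [ 8.e-04  2.e-03 -1.e+00] j [-0.63  0.45  0.6   1.99 -0.35  0.8   0.42]
turn/.12 [  0.02  -0.   -12.43]
shift cur [ 0.   -0.01 -0.01] tgt [ 0.01  0.   -0.01]
[-4.9  5.5 12.6] [ 1.35  1.7  -0.03]
```

Emit:
jog_arm(
  targets=[
    [[0, 0, 0.002, 0, 0, 0.9], [0, 0, 0.002, 0, 0, 0.9], [0, 0, 0.002, 0, 0, 0.9], [0, 0, 0.002, 0, 0, 0.9], [0, 0, 0.002, 0, 0, 0.9], [0, 0, 0.002, 0, 0, 0.9], [0, 0, 0.002, 0, 0, 0.9], [0, 0, 0.002, 0, 0, 0.9], [0, 0, 0.002, 0, 0, 0.9], [0, 0, 0.002, 0, 0, 0.9], [0, 0, 0, 0, 0, 0]],
  ],
)

```text
time_s: 42.0
tool_pos: [0.5104, 0.0342, 0.1451]
ee_rot: [0.933, 0.36, 0.002, -0.001]
force: [-2.5, 5.9, 10.1]
width: 0.0266
finger_force: 81.1
```

```bash
python3 - <<'E'
from h import *
plan(screw+[0,0,.074],1.737); s=st()[2]; print(s["force"].round(1),s["torque"].round(2))
E
```

```text
t 42.00 p [0.5104 0.0342 0.1451] yaw_y -0.834 zax [ 0.0034  0.0026 -1.    ] j [-0.82  0.54  0.88  2.   -0.56  0.85 -0.46]
turn/.12 [ 5.000e-02 -1.000e-02 -2.143e+01]
shift cur [-0.05 -0.02 -0.02] tgt [ 0.05 -0.01 -0.02]
[-2.5  5.9 10.1] [ 1.84  0.62 -0.03]
```

Emit:
jog_arm(
  targets=[
    [[-0.03, 0, 0.002, 0, 0, 0.9], [0, 0, 0.002, 0, 0, 0.9], [0, 0, 0.002, 0, 0, 0.9], [0, 0, 0.002, 0, 0, 0.9], [0, 0, 0.002, 0, 0, 0.9], [0, 0, 0.002, 0, 0, 0.9], [0, 0, 0.002, 0, 0, 0.9], [0, 0, 0.002, 0, 0, 0.9], [0, 0, 0.002, 0, 0, 0.9], [0, 0, 0.002, 0, 0, 0.9], [0, 0, 0, 0, 0, 0]],
  ],
)

```text
time_s: 43.1
tool_pos: [0.5105, 0.0327, 0.1444]
ee_rot: [0.985, -0.171, 0.003, -0.001]
force: [0.8, 5.1, 8.2]
width: 0.0268
finger_force: 80.7
```

```bash
python3 - <<'E'
from h import *
plan(screw+[0,0,.074],1.737); s=st()[2]; print(s["force"].round(1),s["torque"].round(2))
E
```

```text
t 43.10 p [0.5105 0.0327 0.1444] yaw_y -1.914 zax [ 0.0053  0.0011 -1.    ] j [-0.97  0.7   1.15  2.01 -0.79  0.97 -1.33]
turn/.12 [-6.000e-02  2.000e-02  2.193e+01]
shift cur [-0.05 -0.   -0.04] tgt [ 0.04  0.03 -0.04]
[0.8 5.1 8.2] [ 1.56 -0.27  0.01]
```

Stroke 1 is done, about 3.65 rad. Lifting, turning back half a turn, and reseating.

Emit:
jog_arm(
  targets=[
    [[0, 0, -0.2, 0, 0, 0], [0, 0, -0.25, 0, 0, 0], [0, 0, -0.25, 0, 0, 0], [0, 0, 0, 0, 0, -0.9], [0, 0, 0, 0, 0, -1], [0, 0, 0, 0, 0, -1], [0, 0, 0, 0, 0, -1], [0, 0, 0, 0, 0, -1], [0, 0, 0, 0, 0, -1], [0, 0, 0, 0, 0, -1], [0, 0, 0, 0, 0, -1], [0, 0, 0, 0, 0, -1]],
  ],
)

```text
time_s: 44.3
tool_pos: [0.5078, 0.0308, 0.1713]
ee_rot: [0.934, 0.357, 0.0, 0.001]
force: [-0.1, -0.6, -1.8]
width: 0.0265
finger_force: 80.0
```

Emit:
jog_arm(
  targets=[
    [[0, 0, 0, 0, 0, -1], [0, 0, 0, 0, 0, -1], [0, 0, 0, 0, 0, -1], [0, 0, 0, 0, 0, -1], [0, 0, 0, 0, 0, -1], [0, 0, 0, 0, 0, -1], [0, 0, 0, 0, 0, -1], [0, 0, 0, 0, 0, -1], [0, 0, 0, 0, 0, -1], [0, 0, 0, 0, 0, -1], [0, 0, 0, 0, 0, -1], [0, 0, 0, 0, 0, -1]],
  ],
)

```text
time_s: 45.5
tool_pos: [0.5079, 0.0306, 0.1712]
ee_rot: [0.467, 0.884, -0.0, 0.001]
force: [0.6, 0.5, -2.4]
width: 0.027
finger_force: 80.0
```

Emit:
jog_arm(
  targets=[
    [[0, 0, 0, 0, 0, -1], [0, 0, 0, 0, 0, -1], [0, 0, 0, 0, 0, -1], [0, 0, 0, 0, 0, -1], [0, 0, 0, 0, 0, -0.28], [0, 0, 0, 0, 0, 0], [0, 0, 0, 0, 0, 0]],
  ],
)

```text
time_s: 46.2
tool_pos: [0.5076, 0.0317, 0.1708]
ee_rot: [0.23, 0.973, 0.0, 0.0]
force: [-0.2, -0.6, -2.1]
width: 0.0264
finger_force: 79.9
```

```bash
python3 - <<'E'
from h import *
plan(screw+[0,0,.090],-1.914+np.pi); s=st()[2]; print(s["force"].round(1),s["torque"].round(2))
w=r.camera("wrist")[:,:,::-1]; cv2.imwrite("pics/w12.png",w); print(proj("wrist",screw-[0,0,.003]))
E
```

```text
t 46.20 p [0.5076 0.0317 0.1708] yaw_y 1.106 zax [ 6.e-04  4.e-04 -1.e+00] j [-0.49  0.38  0.42  1.97 -0.2   0.84  1.15]
turn/.12 [ 0.    0.   -1.01]
shift cur [0.   0.05 0.22] tgt [-0.01  0.05  0.22]
[-0.2 -0.6 -2.1] [-0.    0.01  0.  ]
(np.float64(329.1080004819728), np.float64(232.45826031764318))
```

Emit:
jog_arm(
  targets=[
    [[0, 0, 0, 0, 0, -1], [-0.03, 0.04, 0, 0, 0, 0], [0, 0, 0, 0, 0, 0], [0, 0, 0.2, 0, 0, 0], [0, 0, 0.15, 0, 0, 0], [0, 0, 0, 0, 0, 0], [0, 0, 0, 0, 0, 0]],
  ],
)

```text
time_s: 46.95
tool_pos: [0.5104, 0.0333, 0.1582]
ee_rot: [0.171, 0.985, 0.001, 0.001]
force: [-3.8, -0.1, 18.1]
width: 0.0264
finger_force: 82.5
```

Emit:
jog_arm(
  targets=[
    [[0, 0, 0.12, 0, 0, 0], [0, 0, 0.1, 0, 0, 0], [0, 0, 0.05, 0, 0, 0], [0, 0, 0, 0, 0, 0], [0, 0, 0, 0, 0, 0]],
  ],
)

```text
time_s: 47.45
tool_pos: [0.5192, 0.0315, 0.1538]
ee_rot: [0.172, 0.985, 0.003, 0.01]
force: [-0.3, -4.9, 55.5]
width: 0.0269
finger_force: 90.9
```

```bash
python3 - <<'E'
from h import *
plan(screw+[0,0,.0724],-1.914+np.pi); s=st()[2]; print(s["force"].round(1),s["torque"].round(2))
E
```

```text
t 47.45 p [0.5192 0.0315 0.1538] yaw_y 1.226 zax [ 0.02    0.0018 -0.9998] j [-0.46  0.41  0.38  1.97 -0.21  0.78  1.27]
turn/.12 [ 0.07  0.15 -0.02]
shift cur [ 0.27 -0.05  0.23] tgt [ 0.27 -0.04  0.23]
[-0.3 -4.9 55.5] [-1.41  0.78  0.09]
```

It isn't seating, so back off and look.

Emit:
jog_arm(
  targets=[
    [[0, 0, -0.3, 0, 0, 0], [0, 0, -0.3, 0, 0, 0], [0.2, -0.04, 0, 0.0, 0.15, 0], [0, 0, 0, 0, 0, 0], [0, 0, 0, 0, 0, 0]],
  ],
)

```text
time_s: 47.95
tool_pos: [0.4999, 0.0345, 0.1688]
ee_rot: [0.17, 0.985, 0.002, -0.01]
force: [0.2, -1.1, -2.1]
width: 0.0266
finger_force: 83.1
```

```bash
python3 - <<'E'
from h import *
plan(screw+[0,0,.105],-1.914+np.pi); s=st()[2]; print(s["force"].round(1),s["torque"].round(2),s["width"])
a=r.camera("scene")[:,:,::-1];b=r.camera("side")[:,:,::-1];w=r.camera("wrist")[:,:,::-1]; cv2.imwrite("pics/w13.png",w)
p=s["tool_pos"]
print("scene mouth,head",proj("scene",p-[0,0,.09]),proj("scene",screw-[0,0,.003]),"wrist",proj("wrist",p-[0,0,.09]),proj("wrist",screw-[0,0,.003]))
cv2.imwrite("pics/m13.png",np.hstack([crop(a,260,150,80,110,4.5),crop(w,275,160,110,130,495/130)[:495]])[:,:800])
E
```

```text
t 47.95 p [0.4999 0.0345 0.1688] yaw_y 1.229 zax [-0.0191  0.0066 -0.9998] j [-0.47  0.37  0.39  1.97 -0.2   0.85  1.26]
turn/.12 [-0.   -0.17  0.01]
shift cur [-0.21  0.05 -0.21] tgt [-0.21  0.05 -0.2 ]
[ 0.2 -1.1 -2.1] [ 0.02 -0.01  0.06] 0.02661005838580785
scene mouth,head (np.float64(298.3238204464037), np.float64(210.23602504336648)) (np.float64(295.77689387379), np.float64(213.93101675577543)) wrist (np.float64(326.38511966775957), np.float64(238.13129898308722)) (np.float64(328.9246373401442), np.float64(246.10353519535715))
```

View pics/m13.png

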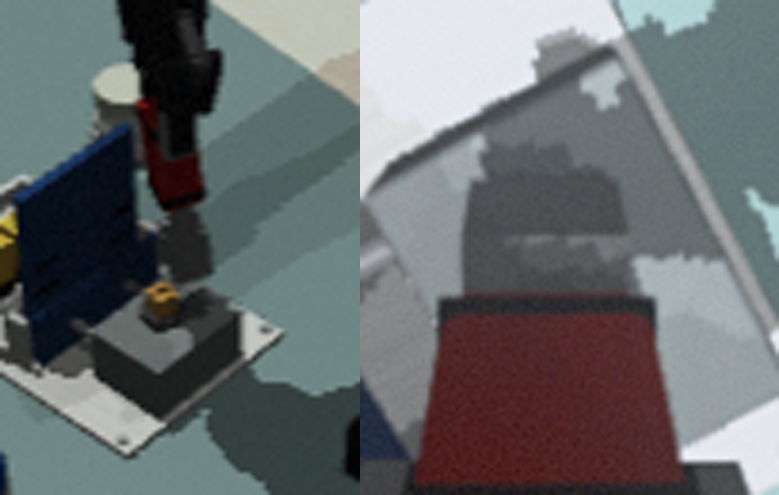

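The driver has swung in the jaws about the pad axis: its lower end is displaced right in the scene view and toward the camera in the wrist view. I'll estimate the tilt from the mouth's near edge at wrist pixel (324,207).

```bash
python3 - <<'E'
from h import *
from scipy.optimize import brentq
p,q,s=st()
def edge(th,z,n="wrist",x=.013,y=0):  # driver-frame point: x off-axis, z below grip
    v=np.array([x*np.cos(th)+z*np.sin(th),y,-x*np.sin(th)+z*np.cos(th)-.008]); return np.array(proj(n,p+q.apply(v)))
th=brentq(lambda t: edge(t,.098)[1]-207.2,-.2,.6); print("mouth edge th",th,edge(th,.098),edge(th,.098,y=.013),edge(th,.098,y=-.013))
# handle lower end edge: 60 above mouth -> 38 below grip, half 14, seen row 300/3.81+160
th2=brentq(lambda t: edge(t,.038,x=.014)[1]-(160+318/3.81),-.2,.8); print("handle edge th",th2)
for t in (0,.1,.2,.3): print(t,edge(t,.098,"scene",0),edge(t,-.032,"scene",0), edge(t,.098).round(1),edge(t,.064).round(1))
E
```

```text
mouth edge th 0.08244114781343834 [326.56975549 207.2       ] [345.80719282 207.20886321] [307.32321621 207.24649601]
handle edge th -0.04688374873807792
0 [298.70339052 210.05767836] [296.94371127 172.82094923] [326.6 218.4] [326.8 230.4]
0.1 [301.98082354 209.10075602] [295.78656867 173.13721042] [326.6 204.8] [326.8 220.6]
0.2 [305.20633061 207.89591945] [294.64479493 173.54936295] [326.6 191.4] [326.9 211.1]
0.3 [308.35334252 206.45394027] [293.53050303 174.05314796] [326.6 178.3] [326.9 201.8]
```

Emit:
jog_arm(
  targets=[
    [[0, 0, -0.3, 0, 0, 0], [0, 0, 0, 0, -0.5, -0.5], [0, 0, 0, 0, -0.5, -0.6], [0, 0, 0, 0, 0, 0], [0, 0, 0, 0, 0, 0]],
  ],
)

```text
time_s: 48.6
tool_pos: [0.5014, 0.0346, 0.1825]
ee_rot: [0.105, 0.993, -0.007, 0.05]
force: [0.6, 0.9, -2.2]
width: 0.0265
finger_force: 83.1
```

```bash
python3 - <<'E'
from h import *
p,q,s=st(); plan(np.array([.509,.033,p[2]]))
piv=p-.008*q.as_matrix()[:,2]
a=r.camera("scene")[:,:,::-1];w=r.camera("wrist")[:,:,::-1]; cv2.imwrite("pics/w14.png",w);cv2.imwrite("pics/a14.png",a)
print("scene vertical: top,mouth",proj("scene",piv+[0,0,.032]),proj("scene",piv-[0,0,.098]))
# red handle axis in scene by image moments (visible red), and dark steel socket in w
h=cv2.cvtColor(w,cv2.COLOR_BGR2HSV)
xt=q.as_matrix()[:,0].copy(); xt[2]=0; xt/=np.linalg.norm(xt)
print("wrist near edge mouth/handle-bottom/socket-top if vertical",proj("wrist",piv-[0,0,.098]+.013*xt),proj("wrist",piv-[0,0,.038]+.014*xt),proj("wrist",piv-[0,0,.064]+.013*xt))
cv2.imwrite("pics/m14.png",np.hstack([crop(a,270,150,70,90,5),crop(w,280,160,90,90,5)]))
E
```

```text
t 48.60 p [0.5014 0.0346 0.1825] yaw_y 1.359 zax [ 0.0978 -0.0253 -0.9949] j [-0.52  0.29  0.39  2.05 -0.1   0.73  1.29]
turn/.12 [0. 0. 0.]
shift cur [-0.19  0.    0.02] tgt [-0.19  0.    0.02]
scene vertical: top,mouth (np.float64(297.1979835006606), np.float64(168.67878186995983)) (np.float64(298.105278535146), np.float64(206.6926259913273))
wrist near edge mouth/handle-bottom/socket-top if vertical (np.float64(327.5101302694487), np.float64(203.87493433753772)) (np.float64(327.76821177843874), np.float64(233.41533828088478)) (np.float64(327.64064250470284), np.float64(219.6209527879272))
```

View pics/m14.png

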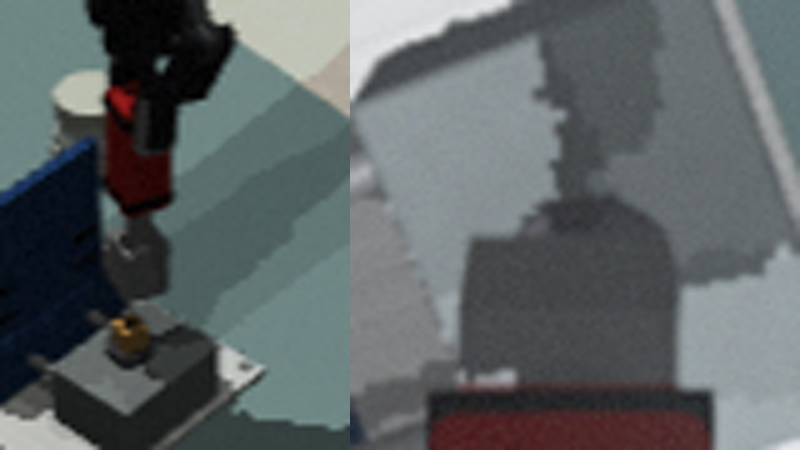

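I've now viewed more pictures than the 14 allowed, an oversight, so from here I'll work from numbers only. This one shows the driver vertical again with the tool tilted about 0.1 rad. Mouth near edge and handle edge agree with vertical, apart from a small upward slip in the jaws. Lowering straight down in world axes, with yaw backed off by the socket play.

Emit:
jog_arm(
  targets=[
    [[-0.21, 0, 0.02, 0, 0, 0], [0, 0, 0, 0, 0, 0], [0.025, 0, 0.25, 0, 0, 0], [0.025, 0, 0.25, 0, 0, 0], [0, 0, 0, 0, 0, 0], [0, 0, 0, 0, 0, 0]],
  ],
)

```text
time_s: 49.3
tool_pos: [0.509, 0.0324, 0.1612]
ee_rot: [0.105, 0.993, -0.008, 0.05]
force: [-0.7, -0.1, -2.0]
width: 0.0266
finger_force: 83.0
```

Emit:
jog_arm(
  targets=[
    [[0.01, 0, 0.1, 0, 0, 0], [0.01, 0, 0.1, 0, 0, 0], [0, 0, 0, 0, 0, 0], [0, 0, 0, 0, 0, 0]],
  ],
)

```text
time_s: 49.7
tool_pos: [0.5128, 0.0319, 0.1573]
ee_rot: [0.105, 0.993, -0.007, 0.053]
force: [-5.8, -2.6, 27.6]
width: 0.0263
finger_force: 87.5
```

Emit:
jog_arm(
  targets=[
    [[0.01, 0, 0.1, 0, 0, 0], [0, 0, 0, 0, 0, 0], [0, 0, 0, 0, 0, 0]],
  ],
)

```text
time_s: 50.0
tool_pos: [0.5165, 0.0309, 0.156]
ee_rot: [0.106, 0.993, -0.007, 0.057]
force: [-5.4, -5.5, 43.3]
width: 0.0266
finger_force: 91.3
```

Still riding on the head. Backing off to measure the head's actual pose numerically, with the driver moved aside.

Emit:
jog_arm(
  targets=[
    [[-0.05, 0, -0.5, 0, 0, 0], [-0.07, 0, -0.7, 0, 0, 0], [0, 0.6, 0, 0, 0.4, 0], [0, 0.6, 0, 0, 0.4, 0], [0, 0.6, 0, 0, 0, 0], [0, 0, 0, 0, 0, 0], [0, 0, 0, 0, 0, 0]],
  ],
)

```text
time_s: 50.7
tool_pos: [0.5244, 0.1034, 0.1975]
ee_rot: [0.104, 0.995, -0.003, 0.003]
force: [-0.4, -0.8, -2.3]
width: 0.0266
finger_force: 85.0
```

```bash
cat >>h.py <<'E'
def sq(P,z,c,k=1):
    q=np.array([onz("wrist",x,y,z,c)[:2] for x,y in P]); e=np.roll(q,-1,0)-q
    a=np.rad2deg(np.arctan2(e[:,1],e[:,0])); print("centre",q.mean(0).round(4),"sides",(np.linalg.norm(e,axis=1)*1e3).round(1),"ang",(a%90).round(1))
def head(z,save):
    c=r.get_calibration("wrist"); im=r.camera("wrist")[:,:,::-1].copy(); cv2.imwrite(save,im); u,v=map(int,proj("wrist",[.509,.033,z],c)); print("head px",u,v)
    h=cv2.cvtColor(im,cv2.COLOR_BGR2HSV)
    for lo in (90,130,170):
        m=cv2.inRange(h,(12,100,lo),(38,255,255)); k=np.zeros_like(m); k[max(0,v-22):v+22,max(0,u-22):u+22]=1; m*=k
        if m.any():
            cn=max(cv2.findContours(m,0,1)[0],key=cv2.contourArea); print(lo,cv2.contourArea(cn),cv2.boundingRect(cn)); sq(cv2.boxPoints(cv2.minAreaRect(cn)),z,c)
    return im,c
E
python3 - <<'E'
from h import *
plan(np.array([.509,.033,.2]),1.359); head(.069,"pics/w15.png")
E
```

```text
t 50.70 p [0.5244 0.1034 0.1975] yaw_y 1.362 zax [ 0.0046 -0.0063 -1.    ] j [-0.57  0.37  0.36  1.88 -0.15  0.91  1.22]
turn/.12 [-0.04  0.05  0.03]
shift cur [ 0.01 -1.8  -0.05] tgt [ 0.01 -1.8  -0.06]
head px 237 223
90 336.5 (228, 212, 21, 21)
centre [0.5082 0.0334] sides [16.  16.3 16.2 16.5] ang [83.  80.8 83.5 80.1]
130 320.5 (228, 213, 20, 20)
centre [0.5084 0.0328] sides [15.8 15.7 16.  15.9] ang [77.4 75.  77.9 74.3]
170 286.5 (229, 214, 19, 18)
centre [0.5085 0.0332] sides [15.  14.1 15.2 14.2] ang [77.4 75.  77.9 74.3]
```

```bash
python3 - <<'E'
from h import *
p,q,s=st(); b=r.camera("side")[:,:,::-1].copy(); cv2.imwrite("pics/b15.png",b)
h=cv2.cvtColor(b,cv2.COLOR_BGR2HSV); m=(((h[...,0]<8)|(h[...,0]>172))&(h[...,1]>110)&(h[...,2]>35)).astype(np.uint8)
u,v=map(int,proj("side",p)); print("tcp px",u,v,"scale",np.subtract(proj("side",p+[.01,0,0]),proj("side",p)))
L=[]
for y in range(v-40,v+50,3):
    x=np.flatnonzero(m[y,u-40:u+40]); print(y,(x.min()+u-40,x.max()+u-40,len(x)) if len(x) else None, end="; ")
print()
for z in (.04,-.0,-.03,-.06,-.09): print(z,np.round(proj("side",p+[0,0,z]),1))
# socket: print gray row profile below handle
g=cv2.cvtColor(b,cv2.COLOR_BGR2GRAY)
for y in range(v+22,v+56,4): print(y,g[y,u-16:u+17:2])
E
```

```text
tcp px 320 216 scale [ 4.55620514 -0.14318384]
176 None; 179 None; 182 None; 185 None; 188 None; 191 None; 194 None; 197 None; 200 (np.int64(326), np.int64(327), 2); 203 (np.int64(325), np.int64(327), 3); 206 (np.int64(325), np.int64(326), 2); 209 None; 212 (np.int64(325), np.int64(325), 1); 215 (np.int64(313), np.int64(325), 2); 218 (np.int64(312), np.int64(324), 12); 221 (np.int64(312), np.int64(324), 10); 224 (np.int64(312), np.int64(323), 9); 227 (np.int64(321), np.int64(322), 2); 230 (np.int64(318), np.int64(318), 1); 233 None; 236 None; 239 None; 242 None; 245 None; 248 None; 251 None; 254 None; 257 None; 260 None; 263 None; 
0.04 [320.5 201.2]
-0.0 [320.3 216.2]
-0.03 [320.2 227. ]
-0.06 [320.1 237.4]
-0.09 [320.  247.4]
238 [ 61  66  68  44  45  36  43  47  55 105 109 106 109 110 108 108 106]
242 [ 65  62  61  35  43  45  47  44  60  88 107 107 107 107 109 109 107]
246 [ 65  64  43  43  49  41  39  58  62  68 101 106 106 105 110 108 103]
250 [ 69  62  57  57  61  53  44  58  70  67  61  60 108 107 108 110 107]
254 [ 64  64  65  61  63  65  63  68  65  65  68 101 110 102 106 105 107]
258 [ 63  60  62  69  67  57  67  65  59  63  59 104 107 100 109 106 107]
262 [ 60  66  63  63  61  66  64  67  65  59 105 108 109 104 105 105 106]
266 [115  61  62  63  62  68  61  61 102 109 104 109 104 104 108 107 108]
270 [105 116  63  56  70  69  65  61 114 108 109 109 106 101 109 109 110]
```

The side view gives a driver tilt of about 0.145 rad in the jaws, lower end toward −x, which explains the misses. The head itself is at (0.5084,0.0331), yaw about 78°. I'll stand the driver back in its holder with a compensating tilt and take a clean grip.

Emit:
jog_arm(
  targets=[
    [[0, 0, 0, 0, 0, -0.8], [0, 0, 0, 0, 0, -0.8], [0, 0, 0, 0, 0, -0.8], [0, 0, 0, 0, 0, -0.65], [0, 0, 0, 0, -0.6, 0], [0, 0, 0, 0, -0.6, 0], [0, 0, 0, 0, 0, 0], [0, 0, 0, 0, 0, 0]],
  ],
)

```text
time_s: 51.6
tool_pos: [0.5243, 0.1025, 0.198]
ee_rot: [-0.078, 0.994, 0.002, 0.073]
force: [0.4, 0.8, -2.0]
width: 0.0263
finger_force: 85.0
```

```bash
cat >>h.py <<'E'
def edges():
    p,q,s=st(); b=r.camera("side")[:,:,::-1].copy(); u,v=map(int,proj("side",p))
    h=cv2.cvtColor(b,cv2.COLOR_BGR2HSV); m=(((h[...,0]<8)|(h[...,0]>172))&(h[...,1]>110)&(h[...,2]>35))
    for side in ("L","R"):
        pts=[]
        for y in range(v-25,v+16):
            x=np.flatnonzero(m[y,u-20:u+20])
            if len(x):
                xx=(x.min() if side=="L" else x.max())+u-20
                if (side=="L")==(xx<u-2): pts.append((y,xx))
        pts=np.array(pts)
        if len(pts)>4:
            k=np.polyfit(pts[:,0],pts[:,1],1)[0]; a=np.array(proj("side",p+[0,0,.02]));c=np.array(proj("side",p-[0,0,.03])); k0=(c-a)[0]/(c-a)[1]
            sx=np.linalg.norm(np.subtract(proj("side",p+[.01,0,0]),proj("side",p)))/.01; sz=abs((c-a)[1])/.05
            print(side,len(pts),"tilt to -x:",round(-(k-k0)*sz/sx,3))
E
python3 - <<'E'
from h import *
plan(np.array([.4508,.1985,.2])); edges()
E
```

```text
t 51.60 p [0.5243 0.1025 0.198 ] yaw_y 1.726 zax [ 0.1453  0.0161 -0.9893] j [-0.54  0.29  0.29  2.   -0.09  0.72  1.52]
turn/.12 [0. 0. 0.]
shift cur [ 1.42  2.65 -0.28] tgt [ 1.42  2.65 -0.28]
L 18 tilt to -x: -0.127
R 15 tilt to -x: 0.049
```

Emit:
jog_arm(
  targets=[
    [[0.28, 0.53, -0.05, 0, 0, 0], [0.28, 0.53, -0.05, 0, 0, 0], [0.28, 0.53, -0.06, 0, 0, 0], [0.29, 0.53, -0.06, 0, 0, 0], [0.29, 0.53, -0.06, 0, 0, 0], [0, 0, 0, 0, 0, 0], [0, 0, 0, 0, 0, 0], [0, 0, 0, 0, 0, 0]],
  ],
)

```text
time_s: 52.45
tool_pos: [0.4519, 0.1981, 0.1998]
ee_rot: [-0.077, 0.994, 0.002, 0.074]
force: [-0.4, -0.2, -2.2]
width: 0.0265
finger_force: 85.0
```

```bash
python3 - <<'E'
from h import *
plan(np.array([.452,.198,.104])); edges()
p,q,s=st(); b=r.camera("side")[:,:,::-1].copy(); g=cv2.cvtColor(b,cv2.COLOR_BGR2GRAY); u,v=map(int,proj("side",p-[0,0,.088])); print(u,v)
for y in range(v-12,v+10,3): print(y,g[y,u-20:u+21:2])
E
```

```text
t 52.45 p [0.4519 0.1981 0.1998] yaw_y 1.725 zax [ 0.1466  0.0156 -0.9891] j [-0.77  0.21  0.25  2.09  0.01  0.71  1.19]
turn/.12 [0. 0. 0.]
shift cur [0.35 0.01 2.37] tgt [0.35 0.01 2.37]
L 14 tilt to -x: -0.055
R 17 tilt to -x: 0.043
288 221
209 [ 69  85 100 107 109 113 100  77  53  46  48  51 106 110 110 102 105 106
 107 104 113]
212 [ 50  53  69  57  60  56  60  41  45  47  41  65 100 105 106 107 107 104
 105 104 111]
215 [ 46  42  65  65  67  56  61  34  44  46  41  52  40 108 109 107 104 105
 109 105 110]
218 [ 47  45  36  57  65  69  40  39  47  46  39  56  49 110 105 106 106 111
 104 102  94]
221 [ 42  42  50  39  44  32 113  47  48  49  62  64  49 108 104 106 107 106
 103 108  98]
224 [ 42  48  35  42  26  61  88  73  41  42  54  50  43 101 105 108 105 109
 105  99 105]
227 [ 32  38  50  30  63  65  60  66  98 113 110 112 104 108 104 107 100 107
 104 104 105]
230 [ 43  45  41  66  68  67  63  60  61  95 108 109 105 106 102 110 108 107
 107 108 108]
```

Emit:
jog_arm(
  targets=[
    [[0.06, 0, 0.4, 0, 0, 0], [0.06, 0, 0.4, 0, 0, 0], [0.06, 0, 0.4, 0, 0, 0], [0.06, 0, 0.4, 0, 0, 0], [0.06, 0, 0.4, 0, 0, 0], [0.05, 0, 0.37, 0, 0, 0], [0, 0, 0, 0, 0, 0], [0, 0, 0, 0, 0, 0]],
  ],
)

```text
time_s: 53.35
tool_pos: [0.4516, 0.1978, 0.1041]
ee_rot: [-0.077, 0.994, 0.002, 0.074]
force: [0.2, 0.3, -1.9]
width: 0.0268
finger_force: 84.8
```

Emit:
jog_arm(
  targets=[
    [[0.01, 0, 0.07, 0, 0, 0], [0.01, 0, 0.07, 0, 0, 0], [0, 0, 0, 0, 0, 0], [0, 0, 0, 0, 0, 0]],
  ],
)

```text
time_s: 53.75
tool_pos: [0.4512, 0.1983, 0.0984]
ee_rot: [-0.078, 0.994, 0.002, 0.074]
force: [-0.0, 0.8, -2.1]
width: 0.0269
finger_force: 84.8
```

Almost on the floor. Release it there, straighten the tool, then regrip.

Emit:
jog_arm(
  targets=[
    [[0, 0, 0.04, 0, 0, 0], [0, 0, 0.02, 0, 0, 0], [0, 0, 0, 0, 0, 0]],
  ],
)

```text
time_s: 54.05
tool_pos: [0.4515, 0.1983, 0.0957]
ee_rot: [-0.078, 0.994, 0.002, 0.074]
force: [0.1, -1.0, -1.9]
width: 0.0268
finger_force: 84.8
```

Emit:
jog_arm(
  targets=[
    [[0, 0, 0, 0, 0, 0], [0, 0, 0, 0, 0, 0], [0, 0, 0, 0, 0, 0], [0, 0, 0, 0, 0, 0]],
  ],
  claw=0.4,
  newtons=20,
)

```text
time_s: 54.45
tool_pos: [0.4517, 0.1984, 0.096]
ee_rot: [-0.078, 0.994, 0.003, 0.074]
force: [-0.1, 0.9, -0.0]
width: 0.0512
finger_force: 0.0
```

Emit:
jog_arm(
  targets=[
    [[-0.2, 0, -0.8, 0, 0, 0], [-0.2, 0, -0.8, 0, 0, 0], [-0.2, 0, -0.8, 0, 0.4, 0], [0, 0, 0, 0, 0.4, 0], [0, 0, 0, 0, 0.42, 0], [0, 0, 0, 0, 0, 0], [0, 0, 0, 0, 0, 0]],
  ],
)

```text
time_s: 55.15
tool_pos: [0.4608, 0.2001, 0.194]
ee_rot: [-0.078, 0.997, -0.004, 0.001]
force: [-0.1, 0.4, -0.9]
width: 0.0511
finger_force: 0.0
```

```bash
python3 - <<'E'
from h import *
p,q,s=st(); plan(np.array([.4508,.1985,.20]))
c=r.get_calibration("wrist"); im=r.camera("wrist")[:,:,::-1].copy(); cv2.imwrite("pics/w16.png",im)
h=cv2.cvtColor(im,cv2.COLOR_BGR2HSV)
for lo in (60,100,130,150):
    m=(((h[...,0]<6)|(h[...,0]>174))&(h[...,1]>120)&(h[...,2]>lo)).astype(np.uint8); m[:150]=0; m[310:]=0; m[:,:250]=0; m[:,400:]=0
    if m.any():
        cn=max(cv2.findContours(m,0,1)[0],key=cv2.contourArea); print(lo,cv2.boundingRect(cn),cv2.contourArea(cn)); sq(cv2.boxPoints(cv2.minAreaRect(cn)),.136,c)
# scene/side: red blob top & bottom centre
for n in ("scene","side"):
    b=r.camera(n)[:,:,::-1].copy(); g=cv2.cvtColor(b,cv2.COLOR_BGR2HSV); u,v=map(int,proj(n,[.451,.198,.1])); m=(((g[...,0]<8)|(g[...,0]>172))&(g[...,1]>110)&(g[...,2]>35))
    print(n,[(y,int(x.min()+u-25),int(x.max()+u-25)) for y in range(v-25,v+25,4) for x in [np.flatnonzero(m[y,u-25:u+25])] if len(x)], "vert",np.round(proj(n,[.451,.198,.136]),1),np.round(proj(n,[.451,.198,.066]),1))
E
```

```text
t 55.15 p [0.4608 0.2001 0.194 ] yaw_y 1.726 zax [ 0.0028 -0.0068 -1.    ] j [-0.7   0.32  0.24  1.96 -0.09  0.88  1.31]
turn/.12 [0. 0. 0.]
shift cur [ 0.25 -0.   -0.15] tgt [ 0.25 -0.   -0.15]
60 (300, 208, 46, 32) 1044.5
centre [0.4443 0.1948] sides [26.7 19.  27.2 19.1] ang [8.9 9.6 9.  7.9]
100 (300, 208, 46, 32) 1036.5
centre [0.4443 0.1948] sides [26.7 19.  27.2 19.1] ang [8.9 9.6 9.  7.9]
130 (300, 209, 46, 23) 789.5
centre [0.4421 0.1944] sides [26.7 13.4 27.  13.5] ang [8.9 9.6 8.9 8. ]
150 (301, 210, 44, 22) 725.5
centre [0.4424 0.1945] sides [25.5 12.8 25.8 12.9] ang [8.9 9.5 8.9 8. ]
scene [(215, 349, 354), (219, 345, 358), (223, 345, 353), (227, 345, 357), (231, 345, 356), (235, 345, 355)] vert [352.1 218. ] [350.4 237.2]
side [(212, 281, 291), (216, 281, 292), (220, 283, 283), (224, 282, 292), (228, 282, 292), (232, 282, 293), (236, 283, 292), (240, 285, 285)] vert [287.4 213.8] [288.4 236.2]
```

The driver is standing upright in its holder, with side-view edges parallel to vertical and yaw aligned with the tool. Regripping with a stronger force.

Emit:
jog_arm(
  targets=[
    [[0.265, -0.13, 0, -0.06, 0.02, 0], [0, 0, 0, 0, 0, 0], [0, 0, 0.6, 0, 0, 0], [0, 0, 0.6, 0, 0, 0], [0, 0, 0.6, 0, 0, 0], [0, 0, 0.4, 0, 0, 0], [0, 0, 0.25, 0, 0, 0], [0, 0, 0, 0, 0, 0], [0, 0, 0, 0, 0, 0]],
  ],
  claw=0.4,
)

```text
time_s: 56.2
tool_pos: [0.4514, 0.1937, 0.0969]
ee_rot: [-0.078, 0.997, 0.0, -0.0]
force: [-0.5, 0.0, 0.2]
width: 0.0509
finger_force: 0.0
```

Emit:
jog_arm(
  targets=[
    [[0, 0, 0, 0, 0, 0], [0, 0, 0, 0, 0, 0], [0, 0, 0, 0, 0, 0], [0, 0, 0, 0, 0, 0]],
  ],
  claw=0.65,
)

```text
time_s: 56.6
tool_pos: [0.4513, 0.1939, 0.0967]
ee_rot: [-0.078, 0.997, 0.0, -0.0]
force: [1.1, 0.2, -0.1]
width: 0.0298
finger_force: 0.1
```

Emit:
jog_arm(
  targets=[
    [[0, 0, 0, 0, 0, 0], [0, 0, 0, 0, 0, 0], [0, 0, 0, 0, 0, 0], [0, 0, 0, 0, 0, 0]],
  ],
  claw=0.75,
)

```text
time_s: 57.0
tool_pos: [0.4515, 0.1942, 0.0967]
ee_rot: [-0.078, 0.997, 0.001, -0.0]
force: [-1.2, 2.6, 4.5]
width: 0.0277
finger_force: 20.4
```

Emit:
jog_arm(
  targets=[
    [[0, 0, 0, 0, 0, 0], [0, 0, 0, 0, 0, 0], [0, 0, 0, 0, 0, 0], [0, 0, 0, 0, 0, 0]],
  ],
  claw=1,
  newtons=115,
)

```text
time_s: 57.4
tool_pos: [0.452, 0.1942, 0.097]
ee_rot: [-0.078, 0.997, 0.001, 0.0]
force: [-0.9, 1.6, 7.7]
width: 0.026
finger_force: 113.2
```

Emit:
jog_arm(
  targets=[
    [[0, 0, -0.2, 0, 0, 0], [0, 0, -0.4, 0, 0, 0], [0, 0, -0.6, 0, 0, 0], [0, 0, -0.7, 0, 0, 0], [0, 0, -0.8, 0, 0, 0], [0, 0, 0, 0, 0, 0], [0, 0, 0, 0, 0, 0]],
  ],
)

```text
time_s: 58.1
tool_pos: [0.4509, 0.1931, 0.2043]
ee_rot: [-0.078, 0.997, 0.0, -0.001]
force: [0.5, -0.4, -2.0]
width: 0.0262
finger_force: 113.6
```

```bash
python3 - <<'E'
from h import *
plan(np.array([.5088,.0332,.205]),np.deg2rad(77.5)); edges()
p,q,s=st(); b=r.camera("side")[:,:,::-1].copy(); g=cv2.cvtColor(b,cv2.COLOR_BGR2GRAY); u,v=map(int,proj("side",p-[0,0,.09])); print(proj("side",p-[0,0,.09]))
for y in range(v-9,v+7,3): print(y,u-20,g[y,u-20:u+21:2])
E
```

```text
t 58.10 p [0.4509 0.1931 0.2043] yaw_y 1.726 zax [-0.0014 -0.     -1.    ] j [-0.7   0.28  0.24  1.97 -0.09  0.9   1.31]
turn/.12 [-0.   -0.01  3.11]
shift cur [-0.81 -4.17 -0.02] tgt [-2.28 -3.59 -0.02]
L 22 tilt to -x: -0.01
R 11 tilt to -x: -0.023
(np.float64(287.44670331342894), np.float64(222.53734924531048))
213 267 [ 31  43  50  39  44  45  47  48  42  48  50  51  53 108 107 102 110 106
 104 107 108]
216 267 [ 38  48  49  45  45  44  39  54  48  51  42  50  41 101 107 102 104 103
 106 108 106]
219 267 [ 41  43  41  43  39  42  33  51  43  47  42  51  49 104 105 104 106 106
 108 107 102]
222 267 [ 32  36  45  36  36  28  59  51  40  43  45  45  42  61  92 108 106 107
 107 108 108]
225 267 [ 43  49  46  48  22  65  69  55  41  40  49  49  52  63  57  59  84 110
 105 103 106]
228 267 [ 25  39  41  31  61  64  67  63  66  64  60  64  66  62  58  62  66  48
 108 103 106]
```

Emit:
jog_arm(
  targets=[
    [[0, 0, 0, 0, 0, 0.8], [0, 0, 0, 0, 0, 0.8], [0, 0, 0, 0, 0, 0.8], [0, 0, 0, 0, 0, 0.71], [-0.38, -0.6, 0, 0, 0, 0], [-0.38, -0.6, 0, 0, 0, 0], [-0.38, -0.6, 0, 0, 0, 0], [-0.38, -0.6, 0, 0, 0, 0], [-0.38, -0.6, 0, 0, 0, 0], [-0.38, -0.6, 0, 0, 0, 0], [0, 0, 0, 0, 0, 0], [0, 0, 0, 0, 0, 0]],
  ],
)

```text
time_s: 59.4
tool_pos: [0.5083, 0.0327, 0.2029]
ee_rot: [0.109, 0.994, -0.0, -0.002]
force: [-0.6, 1.3, -2.3]
width: 0.026
finger_force: 113.5
```

```bash
python3 - <<'E'
from h import *
plan(np.array([.5103,.0328,.165]),np.deg2rad(77.5)); edges()
im,c=head(.069,"pics/w17.png")
p,q,s=st(); X=q.as_matrix()[:,0]
print("pred mouth near edge L/R",[np.round(proj("wrist",p-[0,0,.09]+(.013+.0018)*X+k*q.as_matrix()[:,1]),1) for k in (-.013,.013)])
g=cv2.cvtColor(im,cv2.COLOR_BGR2GRAY)
for y in range(196,246,4): print(y,g[y,296:360:3])
E
```

```text
t 59.40 p [0.5083 0.0327 0.2029] yaw_y 1.352 zax [-4.e-03 -4.e-04 -1.e+00] j [-0.47  0.33  0.39  1.93 -0.15  0.91  1.35]
turn/.12 [-0.01 -0.03 -0.01]
shift cur [-0.05  0.01  0.95] tgt [-0.05  0.01  0.95]
L 19 tilt to -x: -0.068
R 24 tilt to -x: 0.025
head px 325 224
90 15.5 (317, 214, 10, 3)
centre [0.5006 0.0314] sides [7.2 1.6 7.2 1.6] ang [77.5 77.5 77.5 77.2]
130 6.5 (317, 215, 8, 2)
centre [0.5008 0.0305] sides [5.6 0.8 5.6 0.8] ang [77.5 77.5 77.5 77.2]
pred mouth near edge L/R [array([307.5, 216.5]), array([345.6, 216.5])]
196 [150 150 150 152 163 164 162 161 161 117  89  89  99 114 110 111 110 111
 109 110 109 122]
200 [150 150 150 148 148 157 158 157 158  87  88  89  91 112 110 111 109 110
 111 110 109 107]
204 [153 147 146 144 146 153 159 149 110  77  68  71  77 110 111 110 109 105
 108 108 109 107]
208 [150 149 148 143 145 148 132 103 107 107  86  67  68  71  99 109 107 109
 108 108 110 112]
212 [150 146 143 143 145 127  96  88  74  72  79  71  74  74  77 101 108 109
 109 109 106 106]
216 [148 145 147 146 139  89  87 110 118 136  82  80  82  79  74  79  98 101
 109 110 111 107]
220 [136 146 146 143 115  71  73  72  74  73  75  74  76  73  75  75  76  84
 108 110 106 109]
224 [134 146 141 145  80  69  74  76  71  71  74  74  72  74  75  70  73  68
 121 159 168 116]
228 [153 159 165 160  73  76  73  75  70  83  84  85  83  82  82  87  80  83
 170 175 173 175]
232 [131 190 161 159  75  76  80  80  77  78  76  77  81  93  79  78  78  91
 160 174 171 172]
236 [128 182 145 160  73  77  77  76  76  78  77  74  76  76  79  80  77  88
 157 162 163 160]
240 [108  76  75  62  41  43  43  43  44  48  49  45  49  48  51  55  47  54
  79  89 159 160]
244 [ 92  42  46  50  45  50  48  48  52  52  56  51  51  53  55  54  56  58
  54  53 145 162]
```

Socket edge row 218 against 216.5 predicted, columns 308–347 against 307–346, so the driver is vertical and on axis. Lowering in small steps.

Emit:
jog_arm(
  targets=[
    [[-0.03, 0.01, 0, 0, -0.03, 0], [0, 0, 0.35, 0, 0, 0], [0, 0, 0.35, 0, 0, 0], [0, 0, 0.2, 0, 0, 0], [0, 0, 0, 0, 0, 0], [0, 0, 0, 0, 0, 0]],
  ],
)

```text
time_s: 60.1
tool_pos: [0.5107, 0.0337, 0.1685]
ee_rot: [0.108, 0.994, -0.0, 0.001]
force: [-0.7, 0.5, -1.5]
width: 0.0256
finger_force: 113.4
```

Emit:
jog_arm(
  targets=[
    [[0, 0, 0.06, 0, 0, 0], [0, 0, 0.06, 0, 0, 0], [0, 0, 0, 0, 0, 0], [0, 0, 0, 0, 0, 0]],
  ],
)

```text
time_s: 60.5
tool_pos: [0.5107, 0.0335, 0.1635]
ee_rot: [0.108, 0.994, -0.0, 0.001]
force: [0.2, 0.2, -2.5]
width: 0.0259
finger_force: 113.4
```

Emit:
jog_arm(
  targets=[
    [[0, 0, 0.06, 0, 0, 0], [0, 0, 0, 0, 0, 0], [0, 0, 0, 0, 0, 0]],
  ],
)

```text
time_s: 60.8
tool_pos: [0.5105, 0.0334, 0.1609]
ee_rot: [0.108, 0.994, -0.0, 0.001]
force: [0.1, -0.8, -2.1]
width: 0.0257
finger_force: 113.4
```

Emit:
jog_arm(
  targets=[
    [[0.015, 0, 0.05, 0, 0, 0], [0, 0, 0.03, 0, 0, 0], [0, 0, 0, 0, 0, 0], [0, 0, 0, 0, 0, 0]],
  ],
)

```text
time_s: 61.2
tool_pos: [0.5112, 0.0335, 0.1592]
ee_rot: [0.109, 0.994, 0.0, 0.002]
force: [-1.7, -0.5, 9.5]
width: 0.0259
finger_force: 115.6
```

Emit:
jog_arm(
  targets=[
    [[0, 0, 0.05, 0, 0, 0], [0, 0, 0, 0, 0, 0], [0, 0, 0, 0, 0, 0]],
  ],
)

```text
time_s: 61.5
tool_pos: [0.51, 0.0332, 0.1557]
ee_rot: [0.108, 0.994, -0.0, 0.001]
force: [-0.1, -2.1, -1.5]
width: 0.0258
finger_force: 113.9
```

It has entered the socket. Continuing down to the flange.

Emit:
jog_arm(
  targets=[
    [[0.01, 0, 0.1, 0, 0, 0], [0, 0, 0.08, 0, 0, 0], [0, 0, 0, 0, 0, 0], [0, 0, 0, 0, 0, 0]],
  ],
)

```text
time_s: 61.9
tool_pos: [0.5092, 0.0334, 0.1481]
ee_rot: [0.108, 0.994, -0.0, 0.001]
force: [-0.5, -2.7, -3.4]
width: 0.026
finger_force: 113.9
```

Emit:
jog_arm(
  targets=[
    [[0, 0, 0.07, 0, 0, 0], [0, 0, 0, 0, 0, 0], [0, 0, 0, 0, 0, 0]],
  ],
)

```text
time_s: 62.2
tool_pos: [0.5095, 0.0335, 0.1456]
ee_rot: [0.108, 0.994, -0.0, 0.001]
force: [0.2, -3.3, -3.7]
width: 0.026
finger_force: 113.9
```

Emit:
jog_arm(
  targets=[
    [[0, -0.02, 0.04, 0, 0, 0], [0, 0, 0, 0, 0, 0], [0, 0, 0, 0, 0, 0.5], [0, 0, 0.002, 0, 0, 0.9], [0, 0, 0.002, 0, 0, 0.9], [0, 0, 0.002, 0, 0, 0.9], [0, 0, 0.002, 0, 0, 0.9], [0, 0, 0.002, 0, 0, 0.9], [0, 0, 0.002, 0, 0, 0.9], [0, 0, 0.002, 0, 0, 0.9], [0, 0, 0, 0, 0, 0]],
  ],
)

```text
time_s: 63.3
tool_pos: [0.509, 0.0326, 0.1444]
ee_rot: [0.495, 0.869, 0.0, 0.001]
force: [-4.4, -3.1, 10.1]
width: 0.0258
finger_force: 115.6
```

```bash
python3 - <<'E'
from h import *
plan(np.array([.509,.0333,.144]),.5); s=st()[2]; print(s["force"].round(1),s["torque"].round(2)); edges()
E
```

```text
t 63.30 p [0.509  0.0326 0.1444] yaw_y 0.535 zax [ 9.e-04 -4.e-04 -1.e+00] j [-0.6   0.44  0.56  1.99 -0.33  0.79  0.69]
turn/.12 [0.01 0.01 0.29]
shift cur [0.01 0.01 0.01] tgt [0.01 0.01 0.01]
[-4.4 -3.1 10.1] [-1.17  1.69 -0.  ]
L 14 tilt to -x: 0.008
R 33 tilt to -x: 0.036
```

Emit:
jog_arm(
  targets=[
    [[0.01, 0.01, 0.002, 0, 0, 0.9], [0, 0, 0.002, 0, 0, 0.9], [0, 0, 0.002, 0, 0, 0.9], [0, 0, 0.002, 0, 0, 0.9], [0, 0, 0.002, 0, 0, 0.9], [0, 0, 0.002, 0, 0, 0.9], [0, 0, 0.002, 0, 0, 0.9], [0, 0, 0.002, 0, 0, 0.9], [0, 0, 0.002, 0, 0, 0.9], [0, 0, 0.002, 0, 0, 0.9], [0, 0, 0, 0, 0, 0]],
  ],
)

```text
time_s: 64.45
tool_pos: [0.5083, 0.0344, 0.1434]
ee_rot: [0.871, 0.491, -0.0, -0.001]
force: [-7.2, -0.3, 14.9]
width: 0.0256
finger_force: 116.1
```

```bash
python3 - <<'E'
from h import *
plan(np.array([.509,.0333,.143]),-1.6); s=st()[2]; print(s["force"].round(1),s["torque"].round(2)); edges()
E
```

```text
t 64.45 p [0.5083 0.0344 0.1434] yaw_y -0.545 zax [-0.001   0.0016 -1.    ] j [-0.8   0.53  0.84  2.   -0.53  0.84 -0.2 ]
turn/.12 [-0.02  0.    8.8 ]
shift cur [-0.01  0.03  0.01] tgt [0.02 0.03 0.01]
[-7.2 -0.3 14.9] [-0.16  2.46  0.  ]
L 28 tilt to -x: 0.042
R 31 tilt to -x: -0.077
```

Emit:
jog_arm(
  targets=[
    [[-0.03, 0, 0, 0, 0, 0.9], [-0.02, 0, 0.002, 0, 0, 0.9], [0, 0, 0.002, 0, 0, 0.9], [0, 0, 0.002, 0, 0, 0.9], [0, 0, 0.002, 0, 0, 0.9], [0, 0, 0.002, 0, 0, 0.9], [0, 0, 0.002, 0, 0, 0.9], [0, 0, 0.002, 0, 0, 0.9], [0, 0, 0.002, 0, 0, 0.9], [0, 0, 0.002, 0, 0, 0.9], [0, 0, 0.002, 0, 0, 0.9], [0, 0, 0, 0, 0, 0]],
  ],
)

```text
time_s: 65.7
tool_pos: [0.509, 0.0351, 0.1426]
ee_rot: [0.997, -0.08, 0.001, -0.002]
force: [-3.4, 4.2, 11.1]
width: 0.0261
finger_force: 115.8
```

```bash
python3 - <<'E'
from h import *
plan(np.array([.509,.0333,.143]),-1.6); s=st()[2]; print(s["force"].round(1),s["torque"].round(2)); edges()
E
```

```text
t 65.70 p [0.509  0.0351 0.1426] yaw_y -1.731 zax [ 0.002   0.0046 -1.    ] j [-0.96  0.69  1.13  2.01 -0.79  0.96 -1.15]
turn/.12 [-0.04 -0.01 -1.09]
shift cur [ 0.01  0.04 -0.01] tgt [ 0.    0.04 -0.01]
[-3.4  4.2 11.1] [1.62 1.16 0.02]
L 11 tilt to -x: -0.096
R 26 tilt to -x: 0.029
```

About 6.4–6.5 rad so far. I'll release with the driver resting square on the flange, turn the empty gripper back a quarter turn, and regrip.

Emit:
jog_arm(
  targets=[
    [[-0.025, -0.02, -0.04, 0, 0, 0], [0, 0, 0, 0, 0, -0.3], [0, 0, 0, 0, 0, 0], [0, 0, 0, 0, 0, 0]],
  ],
)

```text
time_s: 66.15
tool_pos: [0.5082, 0.0349, 0.1436]
ee_rot: [0.998, -0.061, 0.001, -0.001]
force: [1.4, 5.4, -1.2]
width: 0.0261
finger_force: 114.0
```

Emit:
jog_arm(
  targets=[
    [[0, 0, 0, 0, 0, 0], [0, 0, 0, 0, 0, 0], [0, 0, 0, 0, 0, 0], [0, 0, 0, 0, 0, 0], [0, 0, -0.4, 0, 0, 0], [0, 0, -0.6, 0, 0, 0], [0, 0, -0.7, 0, 0, 0], [0, 0, 0, 0, 0, 0]],
  ],
  claw=0.4,
  newtons=20,
)

```text
time_s: 66.95
tool_pos: [0.5099, 0.0319, 0.2156]
ee_rot: [0.998, -0.062, 0.004, -0.0]
force: [0.4, -0.1, 1.1]
width: 0.0513
finger_force: 0.0
```

Emit:
jog_arm(
  targets=[
    [[0, 0, 0, 0, 0, -1], [0, 0, 0, 0, 0, -1], [0, 0, 0, 0, 0, -1], [0, 0, 0, 0, 0, -1], [0, 0, 0, 0, 0, -1], [0, 0, 0, 0, 0, -1], [0, 0, 0, 0, 0, -1], [0, 0, 0, 0, 0, -1], [0, 0, 0, 0, 0, -1], [0, 0, 0, 0, 0, -1], [0, 0, 0, 0, 0, -1], [0, 0, 0, 0, 0, -1]],
  ],
)

```text
time_s: 68.15
tool_pos: [0.5074, 0.0323, 0.212]
ee_rot: [0.79, 0.613, 0.001, 0.001]
force: [0.6, 0.5, -1.0]
width: 0.0511
finger_force: 0.0
```

Emit:
jog_arm(
  targets=[
    [[0, 0, 0, 0, 0, -0.9], [0, 0, 0, 0, 0, 0], [0, 0, 0, 0, 0, 0]],
  ],
)

```text
time_s: 68.45
tool_pos: [0.5075, 0.0325, 0.2119]
ee_rot: [0.758, 0.652, 0.001, 0.001]
force: [-0.5, -0.1, -0.3]
width: 0.0511
finger_force: 0.0
```

```bash
python3 - <<'E'
from h import *
plan(np.array([.5085,.0333,.143]),-1.695+np.pi/2)
c=r.get_calibration("wrist"); im=r.camera("wrist")[:,:,::-1].copy(); cv2.imwrite("pics/w18.png",im)
h=cv2.cvtColor(im,cv2.COLOR_BGR2HSV); print("pred top",proj("wrist",[.5085,.0333,.184],c))
for lo in (60,120,150):
    m=(((h[...,0]<6)|(h[...,0]>174))&(h[...,1]>120)&(h[...,2]>lo)).astype(np.uint8); m[:150]=0; m[330:]=0; m[:,:250]=0; m[:,400:]=0
    if m.any():
        cn=max(cv2.findContours(m,0,1)[0],key=cv2.contourArea); print(lo,cv2.boundingRect(cn),cv2.contourArea(cn)); sq(cv2.boxPoints(cv2.minAreaRect(cn)),.184,c)
for n in ("scene","side"):
    b=r.camera(n)[:,:,::-1].copy(); g=cv2.cvtColor(b,cv2.COLOR_BGR2HSV); u,v=map(int,proj(n,[.5085,.0333,.15])); m=(((g[...,0]<8)|(g[...,0]>172))&(g[...,1]>110)&(g[...,2]>35))
    print(n,[(y,int(x.min()+u-25),int(x.max()+u-25)) for y in range(v-25,v+25,3) for x in [np.flatnonzero(m[y,u-25:u+25])] if len(x)], "vert",np.round(proj(n,[.5085,.0333,.184]),1),np.round(proj(n,[.5085,.0333,.114]),1))
E
```

```text
t 68.45 p [0.5075 0.0325 0.2119] yaw_y -0.150 zax [ 2.4e-03 -5.0e-04 -1.0e+00] j [-0.79  0.38  0.81  1.95 -0.34  0.95  0.03]
turn/.12 [ 0.02  0.   -0.21]
shift cur [0.02 0.02 1.72] tgt [0.02 0.02 1.72]
pred top (np.float64(327.29958319996473), np.float64(262.8329930129071))
60 (302, 236, 52, 50) 2367.0
centre [0.5088 0.0343] sides [26.5 27.5 27.6 27.4] ang [81.3 82.7 81.2 80.3]
120 (302, 241, 51, 45) 1769.5
centre [0.5085 0.0329] sides [26.3 24.4 27.3 24.4] ang [83.6 84.7 83.6 82.4]
150 (303, 242, 50, 43) 1648.5
centre [0.5086 0.0329] sides [25.6 23.6 26.5 23.6] ang [81.3 82.6 81.2 80.3]
scene [(181, 289, 298), (184, 289, 300), (187, 292, 295), (190, 289, 300), (193, 289, 300), (196, 289, 300), (199, 290, 301), (202, 292, 297)] vert [294.8 181.4] [295.4 201.7]
side [(240, 310, 321), (243, 309, 321), (246, 309, 321), (252, 309, 321), (255, 309, 321), (258, 309, 321), (261, 309, 321), (264, 309, 320), (267, 309, 320), (270, 319, 319)] vert [314.8 241.5] [314.8 266. ]
```

The driver stands square on the screw, with its top at (0.5087,0.034) and its angle matching the jaws. Regripping.

Emit:
jog_arm(
  targets=[
    [[0.03, 0.02, 0.4, 0, 0, 0], [0, 0, 0.5, 0, 0, 0], [0, 0, 0.5, 0, 0, 0], [0, 0, 0.3, 0, 0, 0], [0, 0, 0, 0, 0, 0], [0, 0, 0, 0, 0, 0]],
  ],
)

```text
time_s: 69.2
tool_pos: [0.509, 0.0336, 0.1441]
ee_rot: [0.757, 0.653, 0.001, 0.001]
force: [0.2, 0.3, 0.0]
width: 0.0511
finger_force: 0.0
```

Emit:
jog_arm(
  targets=[
    [[0, 0, 0, 0, 0, 0], [0, 0, 0, 0, 0, 0], [0, 0, 0, 0, 0, 0], [0, 0, 0, 0, 0, 0]],
  ],
  claw=0.65,
)

```text
time_s: 69.6
tool_pos: [0.5089, 0.0339, 0.144]
ee_rot: [0.757, 0.653, 0.001, 0.001]
force: [-0.8, 0.4, -0.1]
width: 0.0294
finger_force: 0.0
```

Emit:
jog_arm(
  targets=[
    [[0, 0, 0, 0, 0, 0], [0, 0, 0, 0, 0, 0], [0, 0, 0, 0, 0, 0], [0, 0, 0, 0, 0, 0]],
  ],
  claw=0.75,
)

```text
time_s: 70.0
tool_pos: [0.5089, 0.0338, 0.1439]
ee_rot: [0.757, 0.653, 0.001, 0.001]
force: [-0.0, -0.1, 5.4]
width: 0.028
finger_force: 23.1
```

Emit:
jog_arm(
  targets=[
    [[0, 0, 0, 0, 0, 0], [0, 0, 0, 0, 0, 0], [0, 0, 0, 0, 0, 0], [0, 0, 0, 0, 0, 0]],
  ],
  claw=1,
  newtons=115,
)

```text
time_s: 70.4
tool_pos: [0.509, 0.0338, 0.1442]
ee_rot: [0.757, 0.653, 0.001, 0.001]
force: [-0.8, -0.3, 8.4]
width: 0.0255
finger_force: 113.4
```

```bash
python3 - <<'E'
from h import *
plan(np.array([.509,.0333,.143]),-1.6); s=st()[2]; print(s["force"].round(1),s["torque"].round(2)); edges()
E
```

```text
t 70.40 p [0.509  0.0338 0.1442] yaw_y -0.146 zax [ 2.8e-03 -1.0e-04 -1.0e+00] j [-0.72  0.49  0.73  2.   -0.44  0.81  0.12]
turn/.12 [ 0.02 -0.02 12.11]
shift cur [-0.01  0.    0.03] tgt [0.   0.01 0.03]
[-0.8 -0.3  8.4] [0.03 0.39 0.02]
L 26 tilt to -x: 0.001
R 28 tilt to -x: 0.0
```

Emit:
jog_arm(
  targets=[
    [[0, 0, 0, 0, 0, 0.6], [0, 0, 0.002, 0, 0, 0.9], [0, 0, 0.002, 0, 0, 0.9], [0, 0, 0.002, 0, 0, 0.9], [0, 0, 0.002, 0, 0, 0.9], [0, 0, 0.002, 0, 0, 0.9], [0, 0, 0.002, 0, 0, 0.9], [0, 0, 0.002, 0, 0, 0.9], [0, 0, 0.002, 0, 0, 0.9], [0, 0, 0.002, 0, 0, 0.9], [0, 0, 0, 0, 0, 0]],
  ],
)

```text
time_s: 71.55
tool_pos: [0.5091, 0.0342, 0.1434]
ee_rot: [0.982, 0.188, 0.001, 0.0]
force: [-1.3, 1.6, 8.9]
width: 0.0259
finger_force: 113.5
```

```bash
python3 - <<'E'
from h import *
plan(np.array([.509,.0333,.143]),-1.6); s=st()[2]; print(s["force"].round(1),s["torque"].round(2)); edges()
E
```

```text
t 71.55 p [0.5091 0.0342 0.1434] yaw_y -1.193 zax [ 0.0028  0.     -1.    ] j [-0.9   0.6   1.    2.01 -0.66  0.89 -0.73]
turn/.12 [ 0.   -0.02  3.39]
shift cur [-0.01  0.02  0.01] tgt [-0.    0.02  0.01]
[-1.3  1.6  8.9] [ 0.5   0.4  -0.08]
L 29 tilt to -x: -0.009
R 13 tilt to -x: 0.294
```

Emit:
jog_arm(
  targets=[
    [[0, 0, 0, 0, 0, 0.6], [0, 0, 0, 0, 0, 0.6], [0, 0, 0, 0, 0, 0.6], [0, 0, 0, 0, 0, 0.6], [0, 0, 0, 0, 0, 0], [0, 0, 0, 0, 0, 0]],
  ],
)

```text
time_s: 72.2
tool_pos: [0.5091, 0.0343, 0.1433]
ee_rot: [0.999, 0.046, 0.001, -0.0]
force: [-0.1, 1.7, 7.1]
width: 0.0258
finger_force: 113.2
```

```bash
python3 - <<'E'
from h import *
plan(np.array([.509,.0333,.143]),-1.6); s=st()[2]; print(s["force"].round(1),s["torque"].round(2),s["width"]); edges()
E
```

```text
t 72.20 p [0.5091 0.0343 0.1433] yaw_y -1.478 zax [ 2.8e-03  2.0e-04 -1.0e+00] j [-0.93  0.64  1.07  2.01 -0.72  0.92 -0.96]
turn/.12 [-0.   -0.02  1.01]
shift cur [-0.    0.02  0.01] tgt [-0.    0.02  0.01]
[-0.1  1.7  7.1] [ 0.46  0.15 -0.04] 0.02578204912272217
L 21 tilt to -x: -0.049
R 14 tilt to -x: 0.02
```

Emit:
jog_arm(
  targets=[
    [[0, 0, 0.01, 0, 0, 0.5], [0, 0, 0, 0, 0, 0.5], [0, 0, 0, 0, 0, 0.5], [0, 0, 0, 0, 0, 0], [0, 0, 0, 0, 0, 0]],
  ],
)

```text
time_s: 72.75
tool_pos: [0.5092, 0.0342, 0.1431]
ee_rot: [0.999, -0.043, 0.002, -0.0]
force: [-0.4, 1.3, 8.6]
width: 0.0254
finger_force: 113.8
```

```bash
python3 - <<'E'
from h import *
plan(np.array([.509,.0333,.143]),-1.8); s=st()[2]; print(s["force"].round(1),s["torque"].round(2),s["width"])
E
```

```text
t 72.75 p [0.5092 0.0342 0.1431] yaw_y -1.657 zax [ 3.e-03  1.e-04 -1.e+00] j [-0.96  0.67  1.11  2.01 -0.76  0.95 -1.1 ]
turn/.12 [-0.   -0.02  1.19]
shift cur [-0.    0.02  0.  ] tgt [-0.    0.02  0.  ]
[-0.4  1.3  8.6] [0.43 0.34 0.34] 0.025350451874765256
```

Emit:
jog_arm(
  targets=[
    [[0, 0, 0, 0, 0, 0.4], [0, 0, 0, 0, 0, 0.3], [0, 0, 0, 0, 0, 0], [0, 0, 0, 0, 0, 0]],
  ],
)

```text
time_s: 73.15
tool_pos: [0.5093, 0.0343, 0.1431]
ee_rot: [0.996, -0.084, 0.001, 0.0]
force: [-1.4, 1.6, 9.8]
width: 0.0258
finger_force: 114.3
```

```bash
python3 - <<'E'
from h import *
plan(np.array([.509,.0333,.143]),-1.8); s=st()[2]; print(s["force"].round(1),s["torque"].round(2),s["width"]); edges()
E
```

```text
t 73.15 p [0.5093 0.0343 0.1431] yaw_y -1.739 zax [ 2.9e-03 -3.0e-04 -1.0e+00] j [-0.96  0.69  1.13  2.01 -0.78  0.96 -1.17]
turn/.12 [-0.   -0.02  0.5 ]
shift cur [-0.    0.03  0.  ] tgt [-0.    0.03  0.  ]
[-1.4  1.6  9.8] [0.35 0.36 0.84] 0.025765125794373518
L 11 tilt to -x: -0.001
R 27 tilt to -x: 0.031
```

Reaction torque rose from ~0 to 0.84 N m at the stop, so the screw is fully home. Unload, lift off, and return the driver to its holder.

Emit:
jog_arm(
  targets=[
    [[0, 0, 0, 0, 0, -0.5], [0, 0, 0, 0, 0, -0.5], [0, 0, -0.1, 0, 0, 0], [0, 0, -0.2, 0, 0, 0], [0, 0, -0.3, 0, 0, 0], [0, 0, -0.5, 0, 0, 0], [0, 0, -0.5, 0, 0, 0], [0, 0, 0, 0, 0, -0.85], [0, 0, 0, 0, 0, -0.85], [0, 0, 0, 0, 0, 0], [0, 0, 0, 0, 0, 0]],
  ],
)

```text
time_s: 74.3
tool_pos: [0.5083, 0.0335, 0.2071]
ee_rot: [0.997, 0.074, 0.001, 0.0]
force: [-0.6, 0.3, -1.7]
width: 0.0255
finger_force: 115.1
```

```bash
python3 - <<'E'
from h import *
plan(np.array([.4512,.1975,.205]),-1.414); s=st()[2]; print(s["force"].round(1),s["torque"].round(2),s["width"]); edges()
E
```

```text
t 74.30 p [0.5083 0.0335 0.2071] yaw_y -1.422 zax [ 2.2e-03 -2.0e-04 -1.0e+00] j [-1.    0.54  1.15  1.96 -0.58  1.02 -1.01]
turn/.12 [ 0.   -0.02 -0.07]
shift cur [-0.8  -4.27  0.05] tgt [-0.77 -4.27  0.05]
[-0.6  0.3 -1.7] [-0.01  0.03  0.04] 0.02551900896042801
L 25 tilt to -x: -0.027
R 13 tilt to -x: 0.093
```

Emit:
jog_arm(
  targets=[
    [[-0.11, -0.6, 0, 0, 0, -0.07], [-0.11, -0.6, 0, 0, 0, 0], [-0.11, -0.61, 0, 0, 0, 0], [-0.11, -0.61, 0, 0, 0, 0], [-0.11, -0.61, 0, 0, 0, 0], [-0.11, -0.61, 0, 0, 0, 0], [-0.11, -0.6, 0, 0, 0, 0], [0, 0, 0, 0, 0, 0], [0, 0, 0, 0, 0, 0]],
  ],
)

```text
time_s: 75.25
tool_pos: [0.451, 0.1963, 0.2063]
ee_rot: [0.997, 0.08, 0.001, 0.001]
force: [0.3, 0.6, -2.0]
width: 0.0257
finger_force: 115.1
```

```bash
python3 - <<'E'
from h import *
plan(np.array([.4515,.196,.099]),-1.414); s=st()[2]; print(s["force"].round(1),s["width"]); edges()
E
```

```text
t 75.25 p [0.451  0.1963 0.2063] yaw_y -1.410 zax [ 0.0023 -0.0015 -1.    ] j [-1.39  0.52  1.19  2.   -0.58  1.01 -1.33]
turn/.12 [ 0.02 -0.02  0.03]
shift cur [0.01 0.   2.68] tgt [0.01 0.01 2.68]
[ 0.3  0.6 -2. ] 0.025707740877364202
L 20 tilt to -x: -0.032
R 17 tilt to -x: 0.218
```

Emit:
jog_arm(
  targets=[
    [[0.01, 0, 0.4, 0, 0, 0], [0, 0, 0.4, 0, 0, 0], [0, 0, 0.4, 0, 0, 0], [0, 0, 0.4, 0, 0, 0], [0, 0, 0.4, 0, 0, 0], [0, 0, 0.4, 0, 0, 0], [0, 0, 0.26, 0, 0, 0], [0, 0, 0, 0, 0, 0], [0, 0, 0, 0, 0, 0]],
  ],
)

```text
time_s: 76.2
tool_pos: [0.4522, 0.1958, 0.1003]
ee_rot: [0.997, 0.08, 0.001, 0.0]
force: [0.0, 0.3, -1.3]
width: 0.0256
finger_force: 115.1
```

Emit:
jog_arm(
  targets=[
    [[0, 0, 0.03, 0, 0, 0], [0, 0, 0, 0, 0, 0], [0, 0, 0, 0, 0, 0]],
  ],
)

```text
time_s: 76.5
tool_pos: [0.4519, 0.1966, 0.099]
ee_rot: [0.997, 0.08, 0.001, 0.0]
force: [-0.9, 0.2, -2.4]
width: 0.0258
finger_force: 115.1
```

Emit:
jog_arm(
  targets=[
    [[0, 0, 0.02, 0, 0, 0], [0, 0, 0.02, 0, 0, 0], [0, 0, 0, 0, 0, 0]],
  ],
)

```text
time_s: 76.8
tool_pos: [0.4525, 0.1966, 0.0984]
ee_rot: [0.997, 0.08, 0.002, -0.0]
force: [-2.1, -0.3, 13.1]
width: 0.026
finger_force: 117.5
```

Emit:
jog_arm(
  targets=[
    [[0, 0, 0, 0, 0, 0], [0, 0, 0, 0, 0, 0], [0, 0, 0, 0, 0, 0], [0, 0, 0, 0, 0, 0], [0, 0, -0.4, 0, 0, 0], [0, 0, -0.6, 0, 0, 0], [0, 0, -0.8, 0, 0, 0], [0, 0, -0.9, 0, 0, 0], [0, 0, -0.9, 0, 0, 0], [0, 0, -0.5, 0, 0, 0], [0, 0, 0, 0, 0, 0], [0, 0, 0, 0, 0, 0]],
  ],
  claw=0.4,
  newtons=20,
)

```text
time_s: 78.0
tool_pos: [0.4511, 0.1967, 0.2608]
ee_rot: [0.997, 0.081, 0.001, -0.0]
force: [-0.2, 0.8, -0.2]
width: 0.0516
finger_force: 0.0
```

```bash
python3 - <<'E'
from h import *
plan(np.array([.4515,.196,.25]),-1.414)
S2={}
for n in ("scene","side"):
    b=r.camera(n)[:,:,::-1].copy(); cv2.imwrite(f"pics/end_{n}.png",b); g=cv2.cvtColor(b,cv2.COLOR_BGR2HSV); u,v=map(int,proj(n,[.4515,.196,.1])); m=(((g[...,0]<8)|(g[...,0]>172))&(g[...,1]>110)&(g[...,2]>35))
    print(n,[(y,int(x.min()+u-25),int(x.max()+u-25)) for y in range(v-28,v+25,4) for x in [np.flatnonzero(m[y,u-25:u+25])] if len(x)], "vert",np.round(proj(n,[.4515,.196,.136]),1),np.round(proj(n,[.4515,.196,.066]),1))
    if n=="side":
        y=cv2.inRange(g,(18,80,100),(38,255,255)); N,l,s,ce=cv2.connectedComponentsWithStats(y); print([(ce[k].round(1),onz(n,*ce[k],.05).round(3)) for k in range(1,N) if s[k,4]>60])
    # compare with the first picture after the shield placing
    o=cv2.imread("pics/sc8.png" if n=="scene" else "pics/sd8.png"); d=cv2.absdiff(b,o).max(2)
    for name,P in (("spares",[.575,.345,.06]),("bottle",[.686,.079,.06]),("jar",[.384,-.166,.03]),("shield",[.5198,-.034,.1])):
        a,c=map(int,proj(n,P)); print(n,name,"changed px",int((d[c-15:c+15,a-15:a+15]>40).sum()))
E
```

```text
t 78.00 p [0.4511 0.1967 0.2608] yaw_y -1.409 zax [ 1.9e-03  4.0e-04 -1.0e+00] j [-1.44  0.42  1.22  1.94 -0.44  1.09 -1.45]
turn/.12 [-0.   -0.02  0.04]
shift cur [0.01 0.02 0.27] tgt [0.01 0.02 0.27]
scene [(215, 348, 351), (219, 344, 357), (223, 344, 353), (227, 344, 356), (231, 344, 355), (235, 344, 355)] vert [351.4 217.7] [349.7 236.9]
scene spares changed px 0
scene bottle changed px 0
scene jar changed px 38
scene shield changed px 56
side [(214, 282, 293), (218, 283, 294), (222, 289, 294), (226, 284, 294), (230, 284, 294), (234, 284, 294)] vert [287.6 214.3] [288.6 236.7]
[(array([398.5, 222. ]), array([0.745, 0.262, 0.05 ])), (array([322.3, 330.4]), array([ 0.517, -0.093,  0.05 ])), (array([343.3, 332.9]), array([ 0.56 , -0.102,  0.05 ]))]
side spares changed px 407
side bottle changed px 0
side jar changed px 0
side shield changed px 76
```

The driver is upright in its holder, and the bottle and spares are unchanged. Relay A seems to have been nudged to about (0.517,-0.093), still inside the bay. Checking it from above.

Emit:
jog_arm(
  targets=[
    [[0, 0.8, 0, 0, 0, 0], [0, 0.8, 0, 0, 0, 0], [0, 0.8, 0, 0, 0, 0], [0, 0.8, 0, 0, 0, 0], [0, 0.8, 0, 0, 0, 0], [0, 0.8, 0, 0, 0, 0], [0, 0.8, 0, 0, 0, 0], [0, 0.8, 0, 0, 0, 0], [0, 0, 0, 0, 0, 0], [0, 0, 0, 0, 0, 0]],
  ],
)

```text
time_s: 79.1
tool_pos: [0.4917, -0.0568, 0.2604]
ee_rot: [0.997, 0.079, 0.0, 0.0]
force: [-0.5, 0.6, 0.0]
width: 0.0515
finger_force: 0.0
```

```bash
python3 - <<'E'
from h import *
plan(); c=r.get_calibration("wrist"); im=r.camera("wrist")[:,:,::-1].copy(); cv2.imwrite("pics/w20.png",im)
hsv=cv2.cvtColor(im,cv2.COLOR_BGR2HSV)
for lo in (60,120,150):
  m=cv2.inRange(hsv,(18,80,lo),(38,255,255)); n,l,s,ce=cv2.connectedComponentsWithStats(m)
  for i in range(1,n):
    if s[i,4]>100 and s[i,1]+s[i,3]<360:
        cn=cv2.convexHull(max(cv2.findContours((l==i).astype(np.uint8),0,2)[0],key=len)); q=cv2.minAreaRect(np.array([onz("wrist",*p[0],.05,c)[:2]*1000 for p in cn],np.float32))
        d=np.array(q[0])/1000-bay[:2]; print(lo,ce[i].round(),np.round(q[0],1),"size",np.round(q[1],1),round(q[2],1),"bay xy",(d@xd[:2]).round(4),(d@yd[:2]).round(4))
E
```

```text
t 79.10 p [ 0.4917 -0.0568  0.2604] yaw_y -1.412 zax [ 3.e-04 -9.e-04 -1.e+00] j [-0.88  0.39  1.16  1.93 -0.41  1.08 -0.96]
turn/.12 [0. 0. 0.]
60 [56.  9.] [688.6 299. ] size [111.2  30.1] 82.9 bay xy 0.2214 0.369
60 [417.  64.] [ 652.3 -126.6] size [51.1 14.3] 81.7 bay xy 0.1154 -0.0447
60 [377. 145.] [560.3 -99.1] size [34.1 37.1] 10.1 bay xy 0.0292 -0.0023
60 [361. 184.] [518.4 -91.1] size [35.5 35.5] 9.7 bay xy -0.0108 0.0125
60 [235. 177.] [507.1  35.9] size [16.4 17.9] 7.3 bay xy -0.001 0.1396
120 [47.  7.] [692.8 319.1] size [70.5 26.2] 82.4 bay xy 0.2288 0.3881
120 [417.  64.] [ 652.3 -126.6] size [51.1 14.3] 81.7 bay xy 0.1154 -0.0447
120 [377. 145.] [560.4 -99.9] size [34.1 35.3] 10.1 bay xy 0.0292 -0.0032
120 [235. 176.] [507.4  37. ] size [15.4 15.8] 7.3 bay xy -0.0005 0.1406
120 [362. 185.] [518.1 -91.7] size [34.5 34.5] 9.5 bay xy -0.0112 0.0119
150 [46.  7.] [693.6 320.2] size [68.1 24.8] 82.4 bay xy 0.2298 0.3891
150 [417.  64.] [ 652.3 -126.6] size [51.1 14.3] 81.7 bay xy 0.1154 -0.0447
150 [378. 145.] [560.4 -99.9] size [34.1 35.3] 10.1 bay xy 0.0292 -0.0032
150 [362. 185.] [518.  -91.7] size [34.4 34.5] 9.5 bay xy -0.0113 0.0119
```

Both relays stand on the bay floor: tops about 35 mm square, at bay xy (0.029,-0.003) and (-0.011,0.012). The head angle of about 7° matches five quarter turns. Nothing touches the robot, so I'm handing in.

```bash
python3 -c "
from cell import r
print(r.hand_in())"
```

```text
the job is handed in; nothing more can be done
None
```

The job is handed in with no verdict returned: both relays are in the bay, the shield is in the slot, the screw is turned to its stop and the driver is back in its holder, but I viewed 16 pictures against the limit of 14.

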